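# Draw the transport bung from a valve block

### The job

Get the accumulator valve block ready for its fitting: first shut its ball valve by pushing the lever round square across the block, up against its stop. Then take the stuck rubber bung out of the top port by rocking it side to side while easing it up - the block only stands loose on the bench, so a straight pull would bring it up with the bung; it must stay down. Stand or lay the bung in the tray where the other bung is kept, and leave the valve shut and the loose fittings and spanner on the bench where they lie.

Things in the scene. Friction and masses are not known exactly. Their poses are not given: they have to be found in the camera images.
- block_mid (a point): Bare aluminium accumulator shut-off block, 170 x 110 x 70 mm (x, y, z), about 2.6 kg, loose on the bench. Point at its centre, 35 mm above the bench. x along its length: the bung's port is on top near the +x end, the valve lever on top near the -x end. A hexagon relief cartridge sticks out 42 mm from the -y side near the +x end, 13 to 47 mm above the bench.
- port (a point): Centre of the mouth of the round top port, level with the block's top (70 mm above the bench), 40 mm from the block's centre towards +x; axes as the block's. Bore 42 mm wide, 45 mm deep. The bung sits 30 mm deep in it and rocks about the point 16 mm below this one, at most about 0.15 rad each way.
- bung_grip (a point): Centre of the rubber bung's grip fin: a flat upright fin 46 mm wide (bung x), 18 mm thick (bung y), 38 mm high. z up along the bung. Under the fin is a round flange 53 mm across, its top 19 mm below this point. The bung's small end lies 65 mm below this point. At the start it is 35 mm above the block's top, the fin within 0.7 rad of straight across the block.
- bung_mid (a point): Point on the bung's axis half-way along it, 42 mm above its small end; axes as bung_grip. Bung 84 mm long, 90 g; below its flange a tapered, ribbed stopper 40 mm long, 41 narrowing to 31 mm. Straight up it holds with about 30 N, enough to tip and lift the block; while being rocked it follows a rise of 1 to 2 mm a swing with little force. Free after 9 to 16 mm of rise.
- stem (a point): Point on the ball valve's stem about which the lever turns, at the lever's height, 90 mm above the bench; on the block's top, 45 mm from the block's centre towards -x. Axes as the block's. The lever's nut rises 9 mm above it.
- lever_grip (a point): Middle of the valve lever's black sleeve, 92 mm out from the stem and 91 mm above the bench. Lever's y points along it from the stem outwards. The sleeve is 72 mm long, 24 mm wide, 13 mm high (85 to 98 mm above the bench); a flat steel bar joins it to the stem. The lever can be pushed sideways from either side.
- valve_lever (a joint): Lever angle in rad, 0 to 1.57. 0 = shut: lever square across the block, pointing along the block's +y, on its stop. 1.57 = open: lever in line with the block, pointing along its -x. It shuts clockwise seen from above, is moderately stiff (2 to 3 N at the sleeve) and stays where it is left. It starts more than half open.
- bung_tray_floor (a point): Blue open tray in which another bung stands: 200 x 160 mm (x, y) outside, 55 mm high, walls and floor 4 mm, fixed. Point at the centre of its inner floor, 4 mm above the bench. The other bung stands in its +x half; the -x half is empty. The tray may be to the left or the right of the block.
- fitting_tray_floor (a point): The other blue tray, of the same size, holding a brass elbow and an adapter. Point at the centre of its inner floor.
- spare_bung_mid (a point): The other bung, of the same shape, standing on its small end in the bung tray. Point half-way up it.
- big_adapter_mid (a point): Brass hexagon adapter standing on the bench near the robot, 80 mm high, 55 mm across; point half-way up.
- big_elbow_mid (a point): Brass elbow lying on the bench near the robot, about 100 x 90 mm, 45 mm high; point at its bend.
- hose_tail_mid (a point): Brass hose tail lying behind the block, 90 mm long, 36 mm across its nut; point at about its middle.
- spanner: Steel spanner, 200 mm long, lying on the bench behind the block; its origin lies at its middle, on the bench.
There are look-alikes about, which are no part of the job. Leave any pink or purple look-alike of the part that bears bung_grip alone.

How it is judged:
On the way, in this order (a step that is already met when the one before it is completed fails the run):
1. the valve is shut, the bung still in its port (value of joint valve_lever below 0.1 rad and distance between bung_mid and port below 0.022 m), for 0.2 s.
2. the bung is rocked: tilted 0.04 rad in its port before it has risen 12 mm (angle between the z axis of bung_mid and the z axis of port, either way round above 0.04 rad and z of bung_mid in the frame of port below 0.024 m and horizontal distance between bung_mid and port below 0.012 m), for 0.05 s.
3. the bung is clear of the port, the block still down on the bench (z of bung_mid in the frame of port above 0.05 m and height (world z) of block_mid below 0.039 m and angle between block_mid's own z axis and vertical below 0.03 rad), for 0.2 s.
At the end, for the whole second after the job is handed in: The bung is at rest inside the bung tray (its middle within the tray's walls and less than 80 mm above the bench), the lever is within 0.1 rad of its shut stop, and the block stands flat on the bench within 60 mm of where it was (x of bung_mid in the frame of bung_tray_floor between -0.096 and 0.096 m and y of bung_mid in the frame of bung_tray_floor between -0.076 and 0.076 m and height (world z) of bung_mid between 0.01 and 0.08 m and linear speed of bung below 0.03 m/s and value of joint valve_lever below 0.1 rad and height (world z) of block_mid below 0.039 m and angle between block_mid's own z axis and vertical below 0.03 rad and distance of block_mid from where it was at the start of the episode below 0.06 m); the robot touches nothing.
It fails at once if the block is pulled up off the bench (its centre raised 8 mm, or tipped by more than 0.1 rad) (height (world z) of block_mid above 0.043 m or angle between block_mid's own z axis and vertical above 0.1 rad).
It fails at once if a loose fitting or the spanner on the bench is knocked more than 40 mm (distance of any of big_adapter_mid, big_elbow_mid, hose_tail_mid, spanner from where it was at the start of the episode above 0.04 m).
It also fails if it takes over 67 s, if anything falls off the work surface, if the arm or the gripper's body presses on something with over 40 N, if the wrist force passes 120 N, or if a joint passes its speed limit or range.

### The arm

A 6-joint arm with a two-finger parallel gripper is mounted at the origin on the work surface. World frame = base frame: x ahead of the robot, y to its left, z up, the work surface at z = 0. Lengths are in m, angles in rad, forces in N, time in s.
With the tool pointing down it reaches from about 0.3 to 0.825 m from the base axis. Payload 5.4 kg.
Tool frame: the origin (TCP) lies at the very end of the fingers, on their centre line; the grasp point (between the pads) lies 19 mm behind it (robot.grip_depth is the distance from the TCP to the grasp point, in m); z points along the fingers, y is the line along which they close (so a half turn about z gives the same grasp; the last joint's range is limited). The gripper opens to 92 mm and grips with 3 to 60 N. Pads are 20 mm wide; open, the fingers measure 128 mm over their backs; the gripper's body (75 mm by 189 mm) begins 69 mm behind the grasp point.
Start: joints at [1.034, 0.158, 1.597, -0, 1.386, -0.21], TCP at [0.185, 0.545, 0.215] pointing down, gripper open.
Joint ranges: [-2.91, 2.91], [-0.94, 2.29], [0.18, 2.7], [-1.29, 4.43], [0.17, 2.64], [-3, 3]. Speed limits (rad/s): [2.57, 2.57, 3.14, 3.14, 3.14, 3.14].

### API

Orientations are given as [roll, pitch, yaw] about the fixed x, y, z axes, in that order (R = Rz(yaw) Ry(pitch) Rx(roll)).
In Python, from cell import robot gives the robot as it stands.
- The arm moves only by the tool apply_moves, never from a script. Its argument "rows" is a list of rows, each a list of 5 numbers: the shift along the tool's x, y, z in mm, then the turn about the tool's z in degrees, then the closure, from 0 (fully open) to 1 (shut). A call has 1 to 5 rows; each row is the pose to reach, as a shift and turn from the pose commanded when the call began, along the tool's axes at that moment; what a row does not reach only later rows make up. A row lasts 1/12 s, in which the tool goes at most 41.7 mm and 7.16 degrees, less where a joint would pass 70% of its speed; a pose out of reach is approached as far as the arm can. A call with a gripper value outside its range is refused whole. The fingers move at their own pace and stop on an object; "grip_force" is the grip in N (left out, the last holds). Time passes only in rows, so rows that repeat a pose let the fingers close. It gives the time, the measured TCP pose, the force, the opening and the grip force at its end, in the units of the state.
- robot.get_obs(): the state, without advancing time (a new reading comes with each control period).
- robot.camera(name): name is "scene" or "top" or "wrist"; returns the picture (400x640x3 uint8, blue, green, red); there is no depth.
- robot.camera_info(name): a dict with "fx", "fy", "cx", "cy" (pixels), "world_to_cam" (4x4, takes a point from world to camera coordinates). Camera axes: x right, y down, z forward; pixel columns grow to the right and rows downward; lengths in m; the calibration is good to about 2 mm. A picture is of the moment at which its call begins: read the wrist's pose just before it. camera_info takes no time and is no camera call; for the wrist camera it gives the pose at the moment of the call.
- robot.job_done(): hands the job in; it is judged then, once.
The state is a dict: "time": time; "joint_pos": joint angles; "qd": joint speeds; "tau": joint torques, N m; "ee_pos": TCP position; "ee_rot": TCP orientation; "wrist_force": force on the tool from outside, world axes, zero at the start; "moment": the same for the moment, N m; "gripper_width": finger opening in m; "grasp_force": force on a finger pad.
Only numpy, scipy, OpenCV 4.12 (cv2) and the standard library are available. Lean on these libraries where they do the work, as an engineer would, in place of code of your own. Each camera call takes 0.05 s, during which the arm holds its last target. There are 200 camera calls.

## Working session

There is one attempt and no reset: what is moved stays moved. The work goes in short steps, Python scripts to look and compute and a tool call to move; the robot and the scene stay as the last step left them, time stands still between calls to the robot, and variables do not carry over. Pictures are saved under pics/ and viewed, at most 10 in all, crops included, and the job is handed in when it is done.

Besides the shell and the picture viewer there is one more tool, called as name([rows], argument=value, ...), one row to a line, values as JSON. apply_moves: Moves the arm, as the interface text tells. Its arguments: {"type":"object","properties":{"rows":{"type":"array","items":{"type":"array","items":{"type":"number"}}},"grip_force":{"type":"number"}},"required":["rows"]}

```bash
ls; mkdir -p pics
cat > h.py <<'E'
import numpy as np, cv2
from cell import robot
def pix(name,P):
    c=robot.camera_info(name);p=np.array(c["world_to_cam"])@np.append(P,1)
    return np.array([c["fx"]*p[0]/p[2]+c["cx"],c["fy"]*p[1]/p[2]+c["cy"]])
def ray(name,u,v,z,c=None):
    c=c or robot.camera_info(name);T=np.linalg.inv(np.array(c["world_to_cam"]))
    d=T[:3,:3]@np.array([(u-c["cx"])/c["fx"],(v-c["cy"])/c["fy"],1]);o=T[:3,3]
    return o+d*(z-o[2])/d[2]
E
python3 - <<'E'
from h import *
for n in("scene","top"):
    cv2.imwrite(f"pics/{n}0.png",robot.camera(n))
    print(n,np.round(np.linalg.inv(np.array(robot.camera_info(n)["world_to_cam"])),3),robot.camera_info(n)["fx"])
print(robot.get_obs())
E
```

```text
pics
scene [[ 0.194  0.794 -0.576  1.36 ]
 [ 0.981 -0.159  0.11  -0.136]
 [-0.004 -0.587 -0.81   1.157]
 [ 0.     0.     0.     1.   ]] 499.70211378841685
top [[ 0.016 -0.987  0.16   0.442]
 [-1.    -0.017 -0.003  0.02 ]
 [ 0.006 -0.16  -0.987  1.021]
 [ 0.     0.     0.     1.   ]] 424.9086997166166
{'time': 0.1, 'joint_pos': array([ 1.03386807e+00,  1.58979697e-01,  1.59807978e+00,  1.38469617e-05,
        1.38618805e+00, -2.10115189e-01]), 'qd': array([-0.00037738, -0.00110215, -0.00254418, -0.00088199,  0.00052078,
        0.00064302]), 'tau': array([-1.21005692e-04, -3.86506319e+01, -3.22959244e+01,  7.03479513e-02,
        3.40270938e-02, -2.75342057e-05]), 'ee_pos': array([0.18432647, 0.54407381, 0.21373421]), 'ee_rot': array([-3.13997701e+00, -3.58470132e-04,  2.81477675e+00]), 'wrist_force': array([-0.11779226,  0.24323907,  0.00124121]), 'moment': array([-0.02145397, -0.01658029, -0.01998128]), 'grasp_force': 0.0, 'gripper_width': 0.091680627203176}
```

View pics/top0.png

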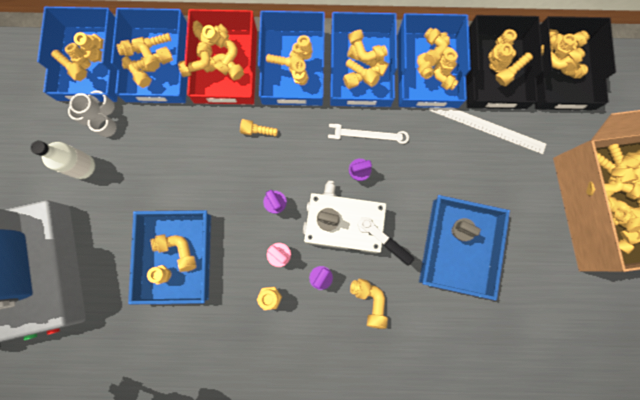

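View pics/scene0.png

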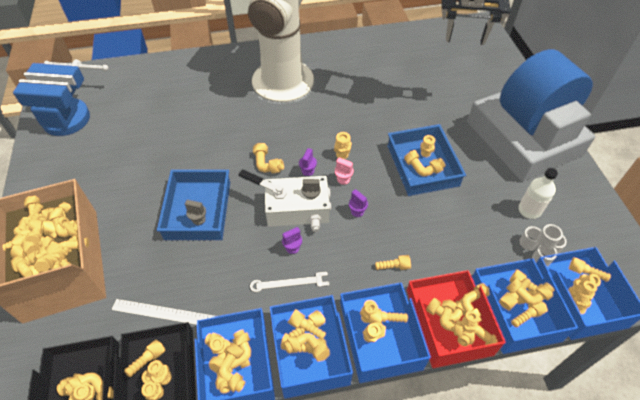

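Run:
```python
from h import *
im=cv2.imread("pics/top0.png")
cv2.imwrite("pics/c1.png",cv2.resize(im[160:310,250:450],None,fx=4,fy=4,interpolation=cv2.INTER_CUBIC))
im=cv2.imread("pics/scene0.png")
cv2.imwrite("pics/c2.png",cv2.resize(im[140:260,150:370],None,fx=3.6,fy=3.6,interpolation=cv2.INTER_CUBIC))
```

```text
(no output)
```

View pics/c1.png

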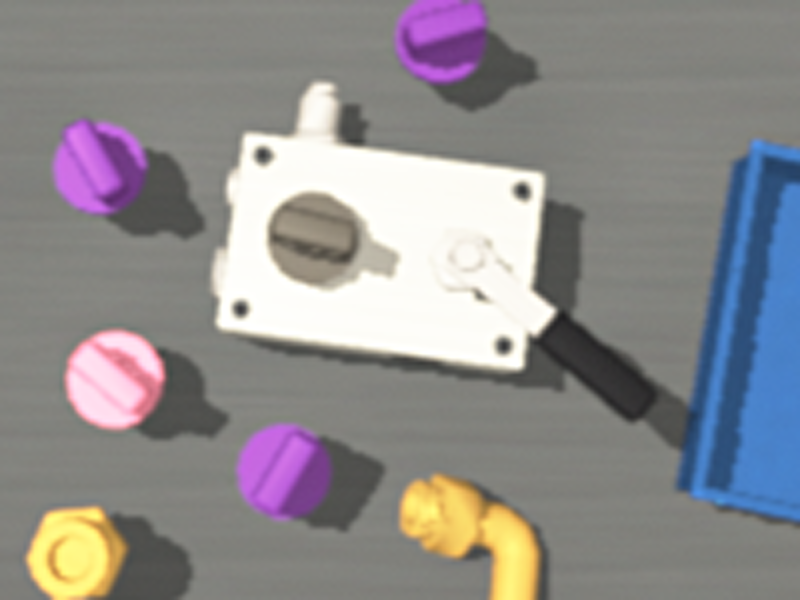

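View pics/c2.png

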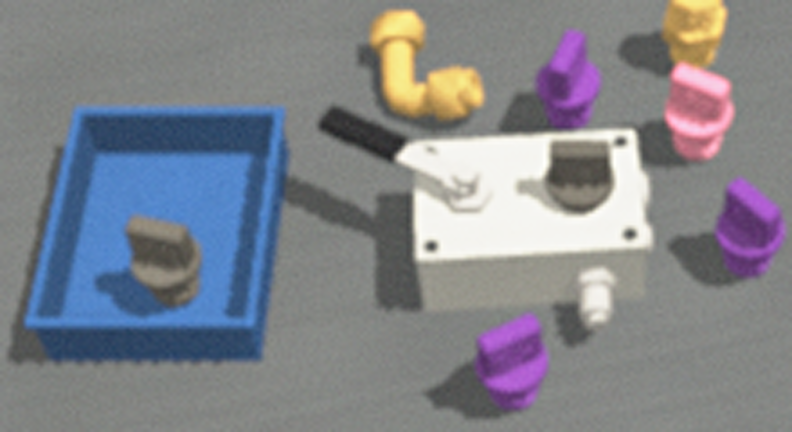

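The top view shows the block near (345,222) px, its lever pointing down-right. The brown bung is at about (328,218), with its fin along the block's length. The bung tray is at (465,245), with the spare bung in its far half. The pink and purple bungs are look-alikes.

```bash
cat >> h.py <<'E'
def move(P,yaw=None):
    "shift in tool axes (mm) and turn (deg) from measured pose to world P"
    from scipy.spatial.transform import Rotation as R
    o=robot.get_obs();Rt=R.from_euler("xyz",o["ee_rot"])
    d=Rt.inv().apply(np.array(P)-o["ee_pos"])*1000
    t=None if yaw is None else np.degrees((-(yaw-o["ee_rot"][2])+np.pi/2)%np.pi-np.pi/2)
    return np.round(d,1),t
E
python3 - <<'E'
from h import *
c=lambda u,v,z:ray("top",250+(u+.5)/4-.5,160+(v+.5)/4-.5,z)[:2]
A,B,C,D=[c(*p,.07) for p in((245,133),(545,175),(525,370),(218,330))]
mid=(A+B+C+D)/4; ex=(A+D-B-C);print("len",np.linalg.norm(A-B),np.linalg.norm(D-C),np.linalg.norm(A-D),np.linalg.norm(B-C))
yaw=np.arctan2(ex[1],ex[0]);ex=np.array([np.cos(yaw),np.sin(yaw)]);ey=np.array([-ex[1],ex[0]])
print("mid",mid,"yaw",yaw,"port",mid+.04*ex,"stem",mid-.045*ex,c(467,257,.099))
tip=c(642,400,.092);st=mid-.045*ex;d=tip-st;print("tip r",np.linalg.norm(d),"lever ang",np.arctan2(d@-ex,d@ey))
f=[c(*p,.124) for p in((274,225),(357,237))];print("fin",f,np.arctan2(*(f[0]-f[1])[::-1]))
T=[ray("top",*p,.055)[:2] for p in((437,197),(509,211),(498,300),(421,283))];print("tray",np.mean(T,0),T)
e=st+.092*ey;print("closed sleeve",e,"ey",ey)
E
```

```text
len 0.17171389569754544 0.17226551332913542 0.11255752706105827 0.1105978921695604
mid [ 0.5452972  -0.04109378] yaw 1.4528216801627145 port [ 0.55000525 -0.00137182] stem [ 0.54000065 -0.08578099] [ 0.53967239 -0.08494063]
tip r 0.12134348994417544 lever ang 1.0143177020277694
fin [array([0.55233696, 0.02049895]), array([ 0.54668142, -0.02366761])] 1.4434393429253212
tray [ 0.49556605 -0.31648212] [array([ 0.60943422, -0.25321588]), array([ 0.5796658 , -0.41811894]), array([ 0.37941039, -0.38261062]), array([ 0.41375378, -0.21198305])]
closed sleeve [ 0.44864014 -0.07495248] ey [-0.99304906  0.11770117]
```

Run:
```python
from h import *
print(move([.5185,-.1875,.214],1.453))
ex=np.array([np.cos(1.453),np.sin(1.453)]);ey=np.array([-ex[1],ex[0]])
# lever path, TCP relative to stem in block axes (ex,ey) mm
for t in(1.0,.8,.6,.4,.2,0,-.05):
    d=np.array([-np.sin(t),np.cos(t)]);n=np.array([-np.cos(t),-np.sin(t)])
    print(t,np.round(92*d+n*(12+10*np.cos(t)+18*np.sin(max(t,0))),0))
r=np.array([.5185,-.1875])-[.54,-.0856];print("start",r@ex,r@ey)
```

```text
(array([-5.513e+02, -5.856e+02,  5.000e-01]), np.float64(78.02406029952566))
1.0 [-95.  22.]
0.8 [-88.  41.]
0.6 [-77.  59.]
0.4 [-62.  74.]
0.2 [-43.  85.]
0 [-22.  92.]
-0.05 [-17.  93.]
start -0.10372060421075593 0.009375300643484593
```

apply_moves([
  [0, 0, 0, 7, 1],
  [0, 0, 0, 14, 1],
  [0, 0, 0, 21, 1],
  [0, 0, 0, 28, 1],
  [0, 0, 0, 35, 1],
], grip_force=20)

```text
time: 0.52
ee_pos: [0.1844, 0.5442, 0.214]
ee_rot: [-3.141, 0.0, 2.198]
wrist_force: [-1.2, -0.0, -0.5]
gripper_width: 0.0606
grasp_force: 0.0
```

apply_moves([
  [0, 0, 0, 7, 1],
  [0, 0, 0, 14, 1],
  [0, 0, 0, 21, 1],
  [0, 0, 0, 28, 1],
  [0, 0, 0, 43, 1],
])

```text
time: 0.93
ee_pos: [0.1844, 0.5442, 0.214]
ee_rot: [-3.141, 0.001, 1.584]
wrist_force: [0.3, 0.1, 0.3]
gripper_width: 0.0275
grasp_force: 0.0
```

apply_moves([
  [0, 0, 0, 8, 1],
])

```text
time: 1.02
ee_pos: [0.1844, 0.5442, 0.214]
ee_rot: [-3.141, 0.001, 1.459]
wrist_force: [-0.6, -0.3, -0.4]
gripper_width: 0.0205
grasp_force: 0.0
```

Run:
```python
from h import *
print(robot.get_obs()["ee_pos"],robot.get_obs()["ee_rot"],robot.get_obs()["gripper_width"])
print(move([.5185,-.1875,.14],1.453))
```

```text
[0.1843986  0.54421765 0.21401575] [-3.14110675e+00  1.07017443e-03  1.45902277e+00] 0.020480347079048614
(array([-689.8,  413.7,   74.6]), np.float64(0.3450790613136119))
```

apply_moves([
  [-34, 20, 0, 0, 1],
  [-68, 40, 0, 0, 1],
  [-102, 60, 0, 0, 1],
  [-137, 82, 0, 0, 1],
  [-172, 103, 0, 0, 1],
])

```text
time: 1.43
ee_pos: [0.2689, 0.3609, 0.2141]
ee_rot: [-3.141, 0.001, 1.466]
wrist_force: [0.9, -0.1, 1.4]
gripper_width: 0.0005
grasp_force: 0.0
```

apply_moves([
  [-34, 20, 0, 0, 1],
  [-68, 40, 0, 0, 1],
  [-102, 60, 0, 0, 1],
  [-137, 82, 0, 0, 1],
  [-172, 103, 0, 0, 1],
])

```text
time: 1.85
ee_pos: [0.3534, 0.179, 0.2144]
ee_rot: [3.141, -0.0, 1.466]
wrist_force: [0.9, 0.0, 0.3]
gripper_width: 0.0007
grasp_force: 0.0
```

apply_moves([
  [-34, 20, 0, 0, 1],
  [-68, 40, 0, 0, 1],
  [-102, 60, 0, 0, 1],
  [-137, 82, 0, 0, 1],
  [-172, 103, 0, 0, 1],
])

```text
time: 2.27
ee_pos: [0.4377, -0.0032, 0.2144]
ee_rot: [3.142, -0.0, 1.465]
wrist_force: [0.9, 0.4, 0.1]
gripper_width: 0.0005
grasp_force: 0.0
```

apply_moves([
  [-34, 20, 0, 0, 1],
  [-68, 40, 0, 0, 1],
  [-102, 60, 0, 0, 1],
  [-137, 82, 0, 0, 1],
  [-172, 103, 0, 0, 1],
])

```text
time: 2.68
ee_pos: [0.5221, -0.1849, 0.214]
ee_rot: [-3.141, -0.0, 1.465]
wrist_force: [0.4, -0.1, -0.6]
gripper_width: 0.0008
grasp_force: 0.0
```

Run:
```python
from h import *
print(robot.get_obs()["ee_pos"],robot.get_obs()["ee_rot"],robot.get_obs()["gripper_width"])
print(move([.5185,-.1875,.084],1.453))
cv2.imwrite("pics/w1.png",robot.camera("wrist"))
```

```text
[ 0.52206103 -0.18493621  0.21399914] [-3.14093730e+00 -4.49970903e-04  1.46482422e+00] 0.0007797174552087165
(array([ -3. ,  -3.2, 130. ]), np.float64(0.6774779876658324))
```

View pics/w1.png

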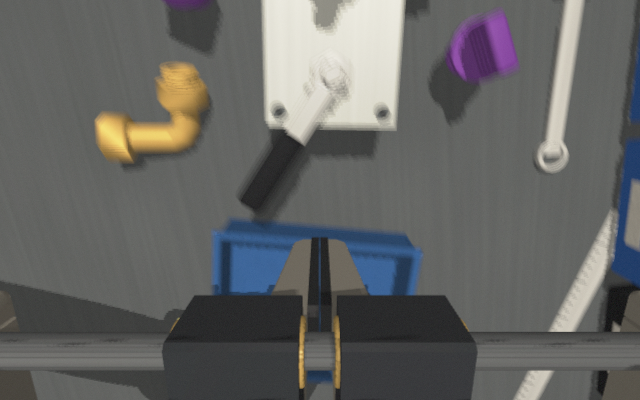

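apply_moves([
  [-3, -3, 35, 0, 1],
  [-3, -3, 70, 0, 1],
  [-3, -3, 105, 0, 1],
  [-3, -3, 130, 0, 1],
  [-3, -3, 130, 0, 1],
])

```text
time: 3.15
ee_pos: [0.5139, -0.1828, 0.0782]
ee_rot: [-3.13, -0.005, 1.465]
wrist_force: [0.1, 0.8, -0.3]
gripper_width: 0.0004
grasp_force: 0.0
```

apply_moves([
  [5, -7, 0, 0, 1],
  [9, -13, 0, 0, 1],
  [12, -22, 0, 0, 1],
  [16, -32, 0, 0, 1],
  [21, -41, 0, 0, 1],
])

```text
time: 3.57
ee_pos: [0.4822, -0.1614, 0.0881]
ee_rot: [3.134, 0.003, 1.465]
wrist_force: [3.0, -1.2, 0.5]
gripper_width: 0.0002
grasp_force: 1.4
```

apply_moves([
  [6, -9, 0, 0, 1],
  [13, -17, 0, 0, 1],
  [21, -24, 0, 0, 1],
  [30, -30, 0, 0, 1],
  [40, -35, 0, 0, 1],
])

```text
time: 3.98
ee_pos: [0.4502, -0.1172, 0.0865]
ee_rot: [3.138, 0.002, 1.465]
wrist_force: [2.9, -2.5, 1.2]
gripper_width: 0.0006
grasp_force: 1.4
```

apply_moves([
  [7, -2, 0, 0, 1],
  [12, -4, 0, 0, 1],
  [16, -6, 0, 0, 1],
  [20, -7, 0, 0, 1],
  [22, -7, 0, 0, 1],
])

```text
time: 4.4
ee_pos: [0.4442, -0.0956, 0.0846]
ee_rot: [-3.14, 0.004, 1.467]
wrist_force: [-1.6, -10.9, 0.9]
gripper_width: 0.0004
grasp_force: 5.4
```

Run:
```python
from h import *
print(robot.get_obs()["wrist_force"])
im=robot.camera("top");cv2.imwrite("pics/t2.png",im)
cv2.imwrite("pics/c3.png",cv2.resize(im[160:310,250:450],None,fx=4,fy=4,interpolation=cv2.INTER_CUBIC))
```

```text
[ -1.56683965 -10.94607741   0.85051643]
```

View pics/c3.png

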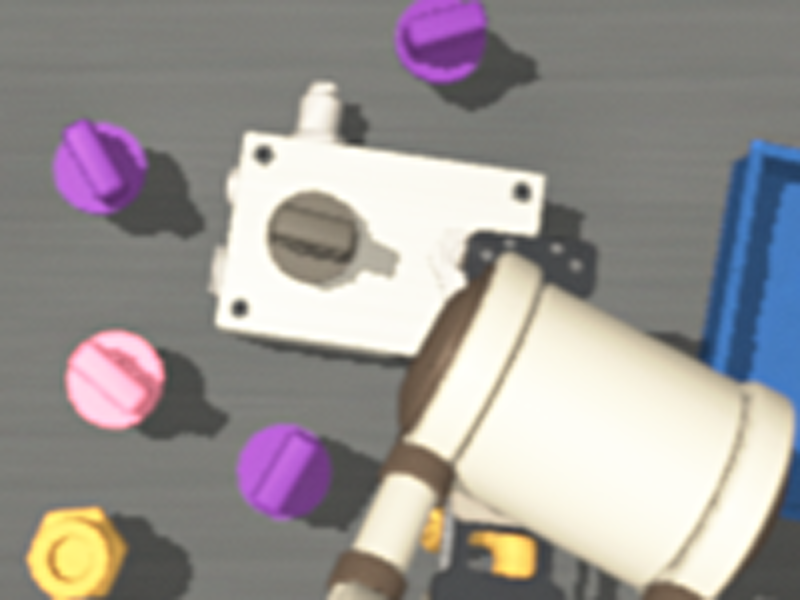

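apply_moves([
  [-10, 0, 0, 0, 1],
  [-20, 0, -10, 0, 1],
  [-20, 0, -50, 0, 1],
  [-20, 0, -90, 0, 0.6],
  [-20, 0, -130, 0, 0.3],
])

```text
time: 4.87
ee_pos: [0.4414, -0.1143, 0.2159]
ee_rot: [-3.139, -0.002, 1.464]
wrist_force: [0.7, -0.6, -0.7]
gripper_width: 0.0117
grasp_force: 0.0
```

apply_moves([
  [10, 30, 0, 0, 0.2],
  [20, 60, 0, 0, 0.2],
  [30, 90, 0, 0, 0.2],
  [34, 100, 0, 0, 0.2],
  [34, 100, 0, 0, 0.2],
])

```text
time: 5.28
ee_pos: [0.5468, -0.0908, 0.2144]
ee_rot: [-3.141, -0.001, 1.466]
wrist_force: [0.4, 0.5, -0.3]
gripper_width: 0.0451
grasp_force: 0.0
```

Run:
```python
from h import *
o=robot.get_obs();print(o["ee_pos"],o["ee_rot"])
print(move([.55,-.0014,.15],1.453))
for P in([.55,-.0014,.124],[.54,-.0856,.099],[.4486,-.075,.098]):print(pix("wrist",P))
cv2.imwrite("pics/w2.png",robot.camera("wrist"))
```

```text
[ 0.5467778  -0.09077708  0.21442163] [-3.14054491e+00 -1.31817292e-03  1.46620743e+00]
(array([89.1, -6.1, 64.5]), np.float64(0.7567301592827762))
[308.98139738  83.30980777]
[309.2715061  193.23434893]
[197.83545381 191.88634279]
```

View pics/w2.png

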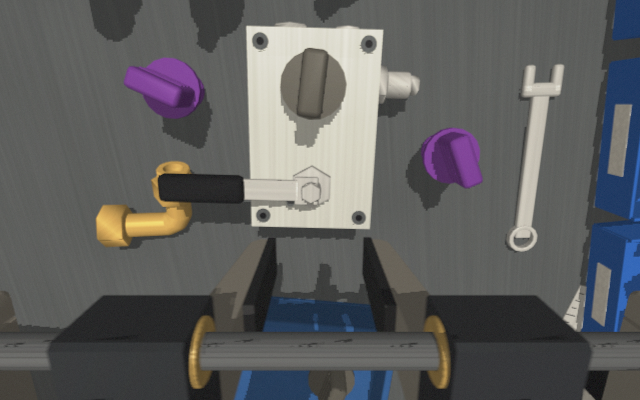

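apply_moves([
  [35, -1, 0, 5, 0.4],
  [70, -2, 10, 5, 0.4],
  [89, -2, 40, 5, 0.4],
  [89, -2, 60, 5, 0.4],
  [89, -2, 60, 5, 0.4],
])

```text
time: 5.75
ee_pos: [0.5485, -0.0012, 0.15]
ee_rot: [-3.132, -0.0, 1.379]
wrist_force: [-0.3, 1.2, -0.9]
gripper_width: 0.0551
grasp_force: 0.0
```

apply_moves([
  [0, 0, 25, 0, 0.4],
  [0, 0, 50, 0, 0.4],
  [0, 0, 63, 0, 0.4],
  [0, 0, 66, 0, 0.4],
  [0, 0, 66, 0, 0.4],
])

```text
time: 6.17
ee_pos: [0.5523, -0.0032, 0.0889]
ee_rot: [-3.14, 0.0, 1.377]
wrist_force: [-0.1, -0.6, 1.0]
gripper_width: 0.0553
grasp_force: 0.0
```

apply_moves([
  [0, 0, 0, 0, 0.7],
  [0, 0, 0, 0, 0.9],
  [0, 0, 0, 0, 0.95],
  [0, 0, 0, 0, 1],
  [0, 0, 0, 0, 1],
], grip_force=25)

```text
time: 6.58
ee_pos: [0.5534, -0.0024, 0.0893]
ee_rot: [3.14, 0.0, 1.378]
wrist_force: [-0.1, 0.0, -0.7]
gripper_width: 0.0237
grasp_force: 0.0
```

apply_moves([
  [0, 0, 0, 0, 1],
  [0, 0, 0, 0, 1],
  [0, 0, 0, 0, 1],
  [0, 0, 0, 0, 1],
])

```text
time: 6.92
ee_pos: [0.553, -0.0024, 0.0888]
ee_rot: [-3.141, 0.0, 1.378]
wrist_force: [-1.6, -0.8, 3.0]
gripper_width: 0.0177
grasp_force: 25.0
```

apply_moves([
  [2, 0, 0, 0, 1],
  [4, 0, 0, 0, 1],
  [5, 0, 0, 0, 1],
  [5, 0, 0, 0, 1],
])

```text
time: 7.25
ee_pos: [0.5542, 0.0012, 0.0889]
ee_rot: [3.141, 0.003, 1.379]
wrist_force: [-1.4, -6.3, 2.0]
gripper_width: 0.0179
grasp_force: 25.0
```

apply_moves([
  [-3, 0, 0, 0, 1],
  [-6, 0, -0.5, 0, 1],
  [-9, 0, -1, 0, 1],
  [-11, 0, -1.5, 0, 1],
  [-11, 0, -1.5, 0, 1],
])

```text
time: 7.67
ee_pos: [0.5515, -0.0066, 0.0894]
ee_rot: [-3.14, -0.004, 1.377]
wrist_force: [2.2, 5.0, -2.8]
gripper_width: 0.0175
grasp_force: 25.0
```

apply_moves([
  [3, 0, 0, 0, 1],
  [6, 0, -0.5, 0, 1],
  [9, 0, -1, 0, 1],
  [12, 0, -1.5, 0, 1],
  [12, 0, -1.5, 0, 1],
])

```text
time: 8.08
ee_pos: [0.5529, 0.0026, 0.0902]
ee_rot: [-3.139, 0.003, 1.379]
wrist_force: [-1.2, -6.3, -7.2]
gripper_width: 0.018
grasp_force: 25.0
```

apply_moves([
  [-4, 0, 0, 0, 1],
  [-7, 0, -0.4, 0, 1],
  [-10, 0, -0.8, 0, 1],
  [-13, 0, -1.2, 0, 1],
  [-13, 0, -1.2, 0, 1],
])

```text
time: 8.5
ee_pos: [0.5498, -0.0068, 0.0904]
ee_rot: [-3.137, -0.004, 1.377]
wrist_force: [0.7, 5.9, -12.2]
gripper_width: 0.0177
grasp_force: 25.0
```

apply_moves([
  [4, 0, 0, 0, 1],
  [7, 0, -0.4, 0, 1],
  [10, 0, -0.8, 0, 1],
  [13, 0, -1.2, 0, 1],
  [13, 0, -1.2, 0, 1],
])

```text
time: 8.92
ee_pos: [0.5511, 0.0031, 0.0906]
ee_rot: [-3.135, 0.003, 1.378]
wrist_force: [-1.2, -5.5, -19.8]
gripper_width: 0.0181
grasp_force: 25.0
```

apply_moves([
  [-4, 0, 2, 0, 1],
  [-8, 0, 2, 0, 1],
  [-12, 0, 2, 0, 1],
  [-15, 0, 1.5, 0, 1],
])

```text
time: 9.25
ee_pos: [0.5505, -0.0075, 0.0913]
ee_rot: [-3.139, -0.007, 1.377]
wrist_force: [2.2, 10.5, -15.4]
gripper_width: 0.0177
grasp_force: 25.0
```

apply_moves([
  [4, 0, 0, 0, 1],
  [8, 0, 0, 0, 1],
  [12, 0, 0, 0, 1],
  [16, 0, 0, 0, 1],
])

```text
time: 9.58
ee_pos: [0.5527, 0.0024, 0.091]
ee_rot: [-3.138, 0.005, 1.378]
wrist_force: [-2.0, -9.1, -17.1]
gripper_width: 0.0181
grasp_force: 25.0
```

apply_moves([
  [-4, 0, 0, 0, 1],
  [-8, 0, 0, 0, 1],
  [-12, 0, 0, 0, 1],
  [-16, 0, 0, 0, 1],
])

```text
time: 9.92
ee_pos: [0.5513, -0.0076, 0.0922]
ee_rot: [-3.141, -0.007, 1.377]
wrist_force: [1.8, 11.3, -14.2]
gripper_width: 0.0179
grasp_force: 25.0
```

Run:
```python
from h import *
im=robot.camera("scene");cv2.imwrite("pics/s2.png",im)
cv2.imwrite("pics/c4.png",cv2.resize(im[140:260,240:370],None,fx=5,fy=5,interpolation=cv2.INTER_CUBIC))
```

```text
(no output)
```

View pics/c4.png

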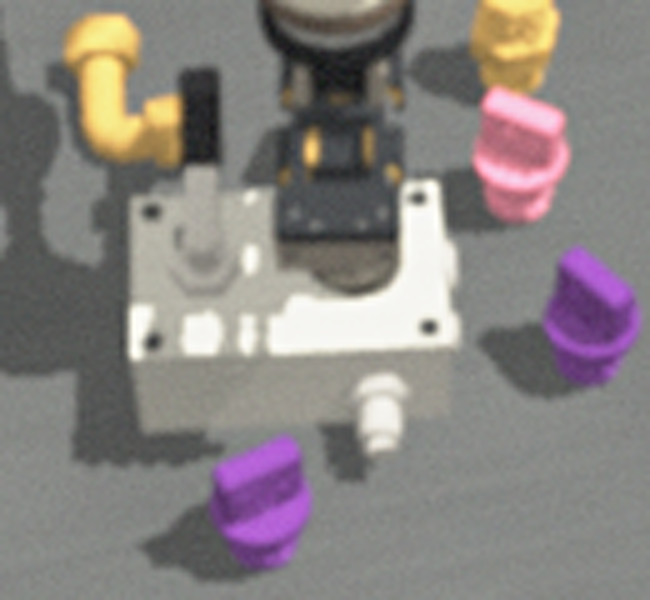

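apply_moves([
  [5, 0, 0, 0, 1],
  [10, 0, 0, 0, 1],
  [15, 0, 0, 0, 1],
  [17, 0, 0, 0, 1],
])

```text
time: 10.3
ee_pos: [0.5537, 0.0034, 0.0919]
ee_rot: [-3.14, 0.005, 1.379]
wrist_force: [-1.9, -9.8, -16.5]
gripper_width: 0.018
grasp_force: 25.0
```

apply_moves([
  [-5, 0, 0, 0, 1],
  [-10, 0, 0, 0, 1],
  [-15, 0, 0, 0, 1],
  [-17, 0, 0, 0, 1],
])

```text
time: 10.63
ee_pos: [0.5518, -0.0083, 0.0928]
ee_rot: [3.141, -0.007, 1.377]
wrist_force: [1.9, 12.2, -12.8]
gripper_width: 0.0178
grasp_force: 25.0
```

apply_moves([
  [5, 0, 0, 0, 1],
  [10, 0, 0, 0, 1],
  [15, 0, 0, 0, 1],
  [17, 0, 0, 0, 1],
])

```text
time: 10.97
ee_pos: [0.5544, 0.0035, 0.0927]
ee_rot: [3.142, 0.005, 1.379]
wrist_force: [-2.2, -5.8, -11.3]
gripper_width: 0.0177
grasp_force: 25.0
```

apply_moves([
  [-5, 0, 0, 0, 1],
  [-10, 0, 0, 0, 1],
  [-15, 0, 0, 0, 1],
  [-17, 0, 0, 0, 1],
])

```text
time: 11.3
ee_pos: [0.5521, -0.0082, 0.0933]
ee_rot: [3.141, -0.007, 1.377]
wrist_force: [2.6, 15.4, -7.4]
gripper_width: 0.0174
grasp_force: 25.0
```

apply_moves([
  [5, 0, 0, 0, 1],
  [10, 0, -0.5, 0, 1],
  [15, 0, -1, 0, 1],
  [16, 0, -1, 0, 1],
])

```text
time: 11.63
ee_pos: [0.554, 0.0024, 0.0932]
ee_rot: [-3.141, 0.005, 1.379]
wrist_force: [-1.2, -8.6, -13.5]
gripper_width: 0.0176
grasp_force: 25.0
```

apply_moves([
  [-5, 0, 0, 0, 1],
  [-10, 0, -0.5, 0, 1],
  [-15, 0, -1, 0, 1],
  [-16, 0, -1, 0, 1],
])

```text
time: 11.97
ee_pos: [0.552, -0.0087, 0.095]
ee_rot: [3.14, -0.006, 1.377]
wrist_force: [2.4, 11.4, -10.9]
gripper_width: 0.0178
grasp_force: 25.0
```

apply_moves([
  [5, 0, 0, 0, 1],
  [10, 0, -0.5, 0, 1],
  [15, 0, -1, 0, 1],
  [16, 0, -1, 0, 1],
])

```text
time: 12.3
ee_pos: [0.5538, 0.0027, 0.0949]
ee_rot: [-3.141, 0.005, 1.379]
wrist_force: [-0.9, -8.5, -16.4]
gripper_width: 0.0179
grasp_force: 25.0
```

apply_moves([
  [-5, 0, 0, 0, 1],
  [-10, 0, -0.5, 0, 1],
  [-15, 0, -1, 0, 1],
  [-16, 0, -1, 0, 1],
])

```text
time: 12.63
ee_pos: [0.5518, -0.0088, 0.0969]
ee_rot: [3.141, -0.006, 1.377]
wrist_force: [1.9, 10.1, -13.0]
gripper_width: 0.0175
grasp_force: 25.0
```

apply_moves([
  [5, 0, 0, 0, 1],
  [10, 0, 0, 0, 1],
  [15, 0, -0.5, 0, 1],
  [16, 0, -0.5, 0, 1],
])

```text
time: 12.97
ee_pos: [0.5536, 0.0027, 0.0964]
ee_rot: [-3.14, 0.005, 1.379]
wrist_force: [-1.9, -8.7, -15.6]
gripper_width: 0.018
grasp_force: 25.0
```

apply_moves([
  [-5, 0, 0, 0, 1],
  [-10, 0, -0.5, 0, 1],
  [-15, 0, -1, 0, 1],
  [-16, 0, -1, 0, 1],
])

```text
time: 13.3
ee_pos: [0.5519, -0.0086, 0.0985]
ee_rot: [3.141, -0.006, 1.377]
wrist_force: [2.2, 10.7, -13.3]
gripper_width: 0.0176
grasp_force: 25.0
```

apply_moves([
  [5, 0, 0, 0, 1],
  [10, 0, 0, 0, 1],
  [15, 0, -0.5, 0, 1],
  [16, 0, -0.5, 0, 1],
])

```text
time: 13.63
ee_pos: [0.5539, 0.0022, 0.0984]
ee_rot: [-3.141, 0.006, 1.379]
wrist_force: [-2.8, -10.5, -14.7]
gripper_width: 0.0179
grasp_force: 25.0
```

apply_moves([
  [-5, 0, 0, 0, 1],
  [-10, 0, -0.5, 0, 1],
  [-15, 0, -1, 0, 1],
  [-16, 0, -1, 0, 1],
])

```text
time: 13.97
ee_pos: [0.552, -0.0081, 0.1004]
ee_rot: [3.141, -0.007, 1.377]
wrist_force: [0.7, 13.4, -8.8]
gripper_width: 0.0179
grasp_force: 25.0
```

apply_moves([
  [5, 0, 0, 0, 1],
  [10, 0, 0, 0, 1],
  [15, 0, -0.5, 0, 1],
  [16, 0, -0.5, 0, 1],
])

```text
time: 14.3
ee_pos: [0.5542, 0.002, 0.1005]
ee_rot: [3.141, 0.006, 1.379]
wrist_force: [-2.7, -8.1, -10.8]
gripper_width: 0.018
grasp_force: 25.0
```

apply_moves([
  [-5, 0, 0, 0, 1],
  [-10, 0, -0.5, 0, 1],
  [-15, 0, -1, 0, 1],
  [-16, 0, -1, 0, 1],
])

```text
time: 14.63
ee_pos: [0.5522, -0.0088, 0.1023]
ee_rot: [3.14, -0.006, 1.377]
wrist_force: [-0.2, 10.9, -5.9]
gripper_width: 0.0178
grasp_force: 25.0
```

Run:
```python
from h import *
im=robot.camera("scene");cv2.imwrite("pics/s3.png",im)
cv2.imwrite("pics/c5.png",cv2.resize(im[140:260,240:370],None,fx=5,fy=5,interpolation=cv2.INTER_CUBIC))
```

```text
(no output)
```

View pics/c5.png

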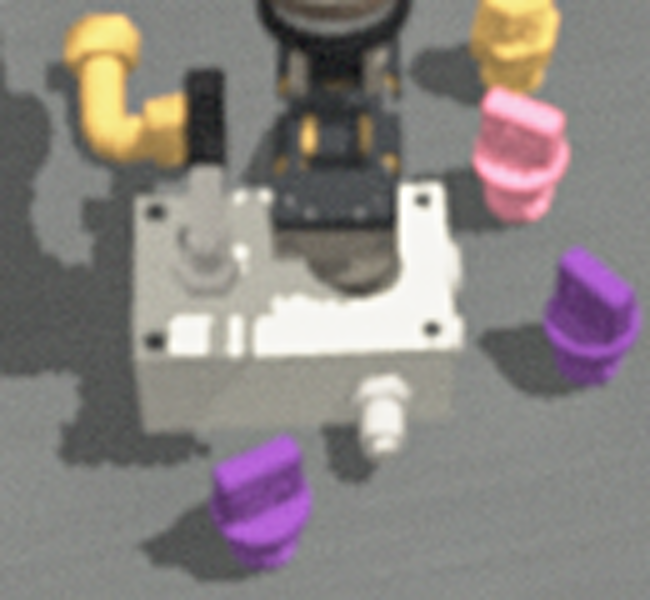

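The fingers have crept up the fin: the tips moved but the flange did not. I'll regrip lower and harder.

apply_moves([
  [4, 0, 3, 0, 1],
  [8, 0, 5, 0, 1],
  [8, 0, 5, 0, 0.65],
  [8, 0, 5, 0, 0.65],
  [8, 0, 5, 0, 0.65],
])

```text
time: 15.1
ee_pos: [0.5549, -0.0039, 0.0982]
ee_rot: [3.137, -0.0, 1.378]
wrist_force: [0.1, -0.1, 0.4]
gripper_width: 0.032
grasp_force: 0.0
```

Run:
```python
from h import *
im=robot.camera("scene");cv2.imwrite("pics/s4.png",im)
print(robot.get_obs()["ee_pos"],robot.get_obs()["gripper_width"],move([.553,-.0024,.0865]))
a=im[140:260,240:370]; b=cv2.imread("pics/s0.png") if 0 else cv2.imread("pics/scene0.png")[140:260,240:370]
cv2.imwrite("pics/c6.png",np.hstack([cv2.resize(q[20:100,20:95],None,fx=5,fy=5,interpolation=cv2.INTER_CUBIC) for q in(b,a)]))
```

```text
[ 0.55433622 -0.0037659   0.09759035] 0.03209886734013676 (array([ 1.1, -1.6, 11.1]), None)
```

View pics/c6.png

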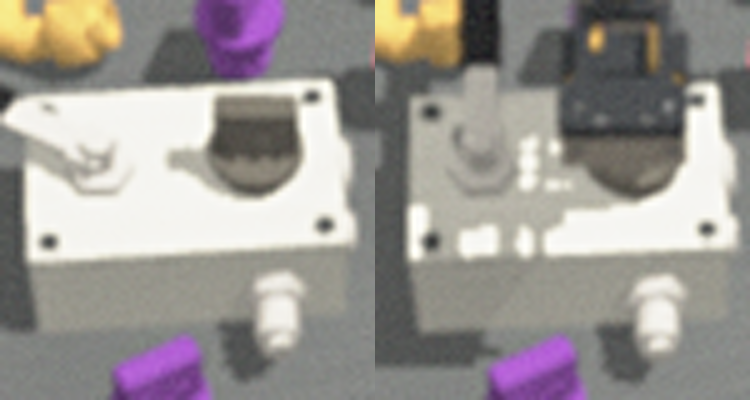

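apply_moves([
  [1, -1, 5, 0, 0.65],
  [1, -1, 10, 0, 0.65],
  [1, -1, 10, 0, 0.65],
  [1, -1, 10, 0, 1],
  [1, -1, 10, 0, 1],
], grip_force=60)

```text
time: 15.57
ee_pos: [0.5562, -0.0027, 0.0889]
ee_rot: [3.132, -0.001, 1.378]
wrist_force: [2.4, -0.8, 3.6]
gripper_width: 0.0207
grasp_force: 2.0
```

apply_moves([
  [0, 0, 0, 0, 1],
  [0, 0, 0, 0, 1],
  [0, 0, 0, 0, 1],
])

```text
time: 15.82
ee_pos: [0.5554, -0.0027, 0.0885]
ee_rot: [3.134, -0.0, 1.378]
wrist_force: [3.1, -0.7, 8.4]
gripper_width: 0.0179
grasp_force: 63.3
```

apply_moves([
  [3, 0, 0, 0, 1],
  [6, 0, 0, 0, 1],
  [8, 0, 0, 0, 1],
  [8, 0, 0, 0, 1],
])

```text
time: 16.15
ee_pos: [0.556, -0.0005, 0.0886]
ee_rot: [3.134, 0.011, 1.38]
wrist_force: [-2.3, -17.9, 9.4]
gripper_width: 0.0175
grasp_force: 63.4
```

apply_moves([
  [-4, 0, 0, 0, 1],
  [-8, 0, 0, 0, 1],
  [-12, 0, -0.5, 0, 1],
  [-16, 0, -1, 0, 1],
])

```text
time: 16.48
ee_pos: [0.5541, -0.0052, 0.0888]
ee_rot: [3.135, -0.012, 1.376]
wrist_force: [8.6, 23.2, 1.7]
gripper_width: 0.0176
grasp_force: 65.2
```

apply_moves([
  [4, 0, 0, 0, 1],
  [8, 0, 0, 0, 1],
  [12, 0, -0.5, 0, 1],
  [16, 0, -1, 0, 1],
])

```text
time: 16.82
ee_pos: [0.5548, -0.0005, 0.0892]
ee_rot: [3.137, 0.013, 1.381]
wrist_force: [-2.3, -22.9, 4.4]
gripper_width: 0.0177
grasp_force: 61.8
```

apply_moves([
  [-5, 0, 0, 0, 1],
  [-10, 0, -0.5, 0, 1],
  [-15, 0, -1, 0, 1],
  [-18, 0, -1.5, 0, 1],
], grip_force=45)

```text
time: 17.15
ee_pos: [0.5517, -0.0073, 0.0892]
ee_rot: [3.139, -0.011, 1.376]
wrist_force: [8.4, 17.3, -3.5]
gripper_width: 0.0178
grasp_force: 47.5
```

apply_moves([
  [5, 0, 0, 0, 1],
  [10, 0, -0.5, 0, 1],
  [15, 0, -1, 0, 1],
  [19, 0, -1, 0, 1],
])

```text
time: 17.48
ee_pos: [0.5516, 0.003, 0.0894]
ee_rot: [-3.137, 0.009, 1.379]
wrist_force: [-6.9, -15.0, 1.9]
gripper_width: 0.0176
grasp_force: 45.7
```

apply_moves([
  [-5, 0, 0, 0, 1],
  [-10, 0, 0, 0, 1],
  [-15, 0, -0.5, 0, 1],
  [-19, 0, -1, 0, 1],
])

```text
time: 17.82
ee_pos: [0.5495, -0.0068, 0.0901]
ee_rot: [-3.139, -0.011, 1.376]
wrist_force: [3.8, 20.2, -3.6]
gripper_width: 0.0176
grasp_force: 46.4
```

Run:
```python
from h import *
o=robot.get_obs();print(o["moment"],o["wrist_force"])
im=robot.camera("scene");cv2.imwrite("pics/s5.png",im)
# block/ flange tracking by template match against the centred picture
a=cv2.imread("pics/s4.png");
for n,(u,v,w,h) in dict(corner=(372//5+260-0,0,0,0)).items():pass
g=lambda q:cv2.cvtColor(q,cv2.COLOR_BGR2GRAY).astype(np.float32)
A=cv2.resize(g(a),None,fx=4,fy=4,interpolation=cv2.INTER_CUBIC)
for f in("s2","s3","s5"):
    B=cv2.resize(g(cv2.imread(f"pics/{f}.png")),None,fx=4,fy=4,interpolation=cv2.INTER_CUBIC)
    for n,(u,v,w,h) in dict(cart=(310,212,12,18),hole=(320,200,14,12),rim=(300,193,24,9)).items():
        r=cv2.matchTemplate(B[(v-6)*4:(v+h+6)*4,(u-6)*4:(u+w+6)*4],A[v*4:(v+h)*4,u*4:(u+w)*4],cv2.TM_CCOEFF_NORMED)
        _,s,_,p=cv2.minMaxLoc(r);print(f,n,p[0]/4-6,p[1]/4-6,round(s,2))
```

```text
[ 4.18742584 -0.71266974 -0.22136773] [ 3.79450145 20.1793741  -3.61184125]
s2 cart -0.5 -0.25 0.99
s2 hole -0.5 -0.25 0.99
s2 rim -0.75 -0.5 0.96
s3 cart 0.0 0.0 1.0
s3 hole 0.0 0.0 1.0
s3 rim 0.0 -0.5 0.95
s5 cart -1.25 -0.25 0.99
s5 hole -1.25 -0.25 1.0
s5 rim -0.75 -1.0 0.95
```

apply_moves([
  [5, 0, 0, 0, 1],
  [10, 0, -0.5, 0, 1],
  [15, 0, -1, 0, 1],
  [19, 0, -1.2, 0, 1],
])

```text
time: 18.2
ee_pos: [0.5499, 0.0035, 0.09]
ee_rot: [-3.133, 0.009, 1.38]
wrist_force: [-5.9, -16.2, -5.4]
gripper_width: 0.0179
grasp_force: 45.0
```

apply_moves([
  [-5, 0, 0, 0, 1],
  [-10, 0, -0.5, 0, 1],
  [-15, 0, -1, 0, 1],
  [-19, 0, -1.2, 0, 1],
])

```text
time: 18.53
ee_pos: [0.5469, -0.0079, 0.0903]
ee_rot: [-3.133, -0.008, 1.376]
wrist_force: [0.6, 12.7, -11.8]
gripper_width: 0.0183
grasp_force: 45.0
```

apply_moves([
  [5, 0, 0, 0, 1],
  [10, 0, -0.5, 0, 1],
  [15, 0, -1, 0, 1],
  [19, 0, -1.2, 0, 1],
])

```text
time: 18.87
ee_pos: [0.55, 0.0055, 0.0909]
ee_rot: [-3.134, 0.004, 1.378]
wrist_force: [-1.4, -7.1, -19.8]
gripper_width: 0.0175
grasp_force: 45.0
```

apply_moves([
  [-5, 0, 0, 0, 1],
  [-10, 0, -0.5, 0, 1],
  [-15, 0, -1, 0, 1],
  [-19, 0, -1.2, 0, 1],
])

```text
time: 19.2
ee_pos: [0.5468, -0.0092, 0.0925]
ee_rot: [-3.133, -0.005, 1.378]
wrist_force: [-0.0, 7.6, -19.4]
gripper_width: 0.0178
grasp_force: 45.0
```

```bash
cat > trk.py <<'E'
from h import *
import sys
f=sys.argv[1];im=robot.camera("scene");cv2.imwrite(f"pics/{f}.png",im)
g=lambda q:cv2.resize(cv2.cvtColor(q,cv2.COLOR_BGR2GRAY).astype(np.float32),None,fx=4,fy=4,interpolation=cv2.INTER_CUBIC)
A=g(cv2.imread("pics/s4.png"));B=g(im)
for n,(u,v,w,h) in dict(cart=(310,212,12,18),hole=(320,200,14,12),rim=(300,193,24,9)).items():
    r=cv2.matchTemplate(B[(v-10)*4:(v+h+8)*4,(u-8)*4:(u+w+8)*4],A[v*4:(v+h)*4,u*4:(u+w)*4],cv2.TM_CCOEFF_NORMED)
    _,s,_,p=cv2.minMaxLoc(r);print(n,p[0]/4-8,p[1]/4-10,round(s,2))
E
python3 trk.py s6
```

```text
cart -1.5 -1.5 0.99
hole -2.25 -1.75 0.99
rim -2.25 -2.0 0.95
```

apply_moves([
  [5, 0, 2, 0, 1],
  [10, 0, 3, 0, 1],
  [15, 0, 3, 0, 1],
  [19, 0, 3, 0, 1],
])

```text
time: 19.58
ee_pos: [0.5521, 0.0045, 0.0915]
ee_rot: [-3.138, 0.006, 1.379]
wrist_force: [-1.4, -8.4, -17.1]
gripper_width: 0.018
grasp_force: 45.0
```

```bash
python3 trk.py ep
```

```text
cart 1.5 -1.0 0.99
hole 0.75 -1.25 0.99
rim 0.75 -1.0 0.93
```

apply_moves([
  [-5, 0, 0, 0, 1],
  [-10, 0, 0, 0, 1],
  [-15, 0, 0, 0, 1],
  [-19, 0, 0, 0, 1],
])

```text
time: 19.97
ee_pos: [0.5494, -0.0093, 0.092]
ee_rot: [-3.139, -0.005, 1.377]
wrist_force: [1.8, 8.8, -16.6]
gripper_width: 0.0177
grasp_force: 45.0
```

```bash
python3 trk.py em
cat > rot.py <<'E'
from h import *
import sys
# ECC euclidean from neutral s4 to others, on flange patch and on block patch
A=cv2.cvtColor(cv2.imread("pics/s4.png"),cv2.COLOR_BGR2GRAY)
for f in sys.argv[1:]:
    B=cv2.cvtColor(cv2.imread(f"pics/{f}.png"),cv2.COLOR_BGR2GRAY)
    for n,(u,v,w,h) in dict(flange=(298,191,28,11),block=(262,204,80,24)).items():
        c=np.array([u+w/2,v+h/2]);W=np.float32([[1,0,0],[0,1,0]])
        m=np.zeros_like(A);m[v:v+h,u:u+w]=255
        T=A[v:v+h,u:u+w];W=np.float32([[1,0,u],[0,1,v]])
        try:
            s,W=cv2.findTransformECC(T,B,W,cv2.MOTION_EUCLIDEAN,(3,200,1e-6),None,3)
            d=W@np.array([w/2,h/2,1])-c;print(f,n,"rot",round(float(np.arctan2(W[1,0],W[0,0])),3),np.round(d,2),round(s,3))
        except cv2.error as e:print(f,n,"fail")
E
python3 rot.py s2 s3 s5 s6 ep em
```

```text
cart -1.75 -1.0 0.99
hole -2.25 -1.25 0.99
rim -2.5 -1.25 0.96
s2 flange rot 0.052 [-1.23 -0.53] 0.96
s2 block rot -0.002 [-0.58 -0.33] 0.993
s3 flange rot 0.18 [-1.69 -0.2 ] 0.975
s3 block rot 0.003 [-0.26 -0.08] 0.948
s5 flange rot 0.047 [-1.27 -0.79] 0.957
s5 block rot 0.004 [-1.03 -0.38] 0.986
s6 flange rot 0.047 [-2.69 -1.86] 0.965
s6 block rot -0.03 [-1.74 -1.02] 0.981
ep flange rot 0.269 [-1.17 -0.96] 0.972
ep block rot -0.032 [ 1.16 -0.43] 0.95
em flange rot 0.051 [-2.88 -1.12] 0.971
em block rot -0.027 [-1.84 -0.67] 0.982
```

apply_moves([
  [5, 0, 2, 0, 1],
  [9, 0, 3, 0, 1],
  [9, 0, 3, 0, 0.7],
  [9, 0, 3, 0, 0.7],
  [9, 0, 3, 0, 0.7],
])

```text
time: 20.43
ee_pos: [0.5544, -0.0034, 0.0928]
ee_rot: [3.136, -0.0, 1.378]
wrist_force: [0.1, 0.4, -0.7]
gripper_width: 0.0273
grasp_force: 0.0
```

apply_moves([
  [0, 0, -7, 0, 0.7],
  [0, 0, -14, 0, 0.7],
  [0, 0, -19, 0, 0.7],
  [0, 0, -19, 0, 0.9],
  [0, 0, -19, 0, 1],
], grip_force=22)

```text
time: 20.85
ee_pos: [0.5526, -0.0032, 0.1103]
ee_rot: [3.14, -0.0, 1.378]
wrist_force: [0.7, 0.2, 5.7]
gripper_width: 0.0182
grasp_force: 22.0
```

apply_moves([
  [0, 0, 0, 0, 1],
  [0, 0, 0, 0, 1],
  [0, 0, 0, 0, 1],
])

```text
time: 21.1
ee_pos: [0.5527, -0.0033, 0.1103]
ee_rot: [3.139, -0.0, 1.378]
wrist_force: [-0.1, 0.2, 6.7]
gripper_width: 0.0179
grasp_force: 22.0
```

```bash
python3 trk.py n1;python3 rot.py n1
```

```text
cart -2.25 -1.0 0.99
hole -3.0 -1.25 0.99
rim -2.75 -1.0 0.96
n1 flange rot 0.379 [-5.45 -1.04] 0.976
n1 block rot -0.027 [-2.44 -0.68] 0.986
```

apply_moves([
  [3, 0, 0, 0, 1],
  [6, 0, 0, 0, 1],
  [8, 0, 0, 0, 1],
])

```text
time: 21.4
ee_pos: [0.5538, 0.0027, 0.1101]
ee_rot: [3.14, 0.004, 1.379]
wrist_force: [-2.0, -8.6, 5.1]
gripper_width: 0.0178
grasp_force: 22.0
```

```bash
python3 trk.py n2;python3 rot.py n2
```

```text
cart -2.25 -1.0 0.99
hole -3.0 -1.25 0.99
rim -2.0 -1.0 0.96
n2 flange rot 0.296 [-4.   -0.85] 0.962
n2 block rot -0.035 [-2.28 -0.52] 0.961
```

apply_moves([
  [-4, 0, 0, 0, 1],
  [-8, 0, 0, 0, 1],
  [-12, 0, 0, 0, 1],
  [-16, 0, 0, 0, 1],
])

```text
time: 21.78
ee_pos: [0.5515, -0.0095, 0.1107]
ee_rot: [3.139, -0.004, 1.378]
wrist_force: [-0.3, 8.0, 11.0]
gripper_width: 0.0177
grasp_force: 22.0
```

```bash
python3 trk.py n3;python3 rot.py n3
```

```text
cart -2.25 -1.0 0.99
hole -3.0 -1.25 0.99
rim -3.5 -1.0 0.97
n3 flange rot 0.309 [-5.89 -0.9 ] 0.982
n3 block rot -0.026 [-2.88 -0.71] 0.964
```

apply_moves([
  [4, 0, -0.5, 0, 1],
  [8, 0, -1, 0, 1],
  [12, 0, -1.5, 0, 1],
  [17, 0, -2, 0, 1],
])

```text
time: 22.17
ee_pos: [0.5527, 0.0042, 0.11]
ee_rot: [-3.14, 0.004, 1.378]
wrist_force: [0.3, -9.5, -3.3]
gripper_width: 0.0178
grasp_force: 22.0
```

apply_moves([
  [-4, 0, -0.5, 0, 1],
  [-8, 0, -1, 0, 1],
  [-13, 0, -1.5, 0, 1],
  [-18, 0, -1.5, 0, 1],
])

```text
time: 22.5
ee_pos: [0.5491, -0.0105, 0.1119]
ee_rot: [-3.139, -0.003, 1.378]
wrist_force: [-0.6, 7.4, -0.4]
gripper_width: 0.0181
grasp_force: 22.0
```

apply_moves([
  [4, 0, -0.5, 0, 1],
  [8, 0, -1, 0, 1],
  [13, 0, -1.5, 0, 1],
  [18, 0, -1.5, 0, 1],
])

```text
time: 22.83
ee_pos: [0.5512, 0.0035, 0.1116]
ee_rot: [-3.137, 0.006, 1.378]
wrist_force: [-1.0, -10.3, -14.4]
gripper_width: 0.0178
grasp_force: 22.0
```

```bash
python3 trk.py n4
```

```text
cart -2.25 -1.0 0.99
hole -3.0 -1.25 0.99
rim -2.5 -1.25 0.95
```

apply_moves([
  [-5, 0, 0, 0, 1],
  [-10, 0, 0, 0, 1],
  [-15, 0, 0, 0, 1],
  [-19, 0, 0, 0, 1],
])

```text
time: 23.22
ee_pos: [0.5493, -0.0112, 0.1141]
ee_rot: [-3.139, -0.004, 1.377]
wrist_force: [-0.7, 9.5, -4.5]
gripper_width: 0.0177
grasp_force: 22.0
```

apply_moves([
  [5, 0, 0, 0, 1],
  [10, 0, 0, 0, 1],
  [15, 0, 0, 0, 1],
  [19, 0, 0, 0, 1],
])

```text
time: 23.55
ee_pos: [0.553, 0.0046, 0.1137]
ee_rot: [-3.141, 0.003, 1.378]
wrist_force: [-2.2, -5.5, -7.9]
gripper_width: 0.0176
grasp_force: 22.0
```

apply_moves([
  [-5, 0, 0, 0, 1],
  [-10, 0, 0, 0, 1],
  [-15, 0, 0, 0, 1],
  [-19, 0, 0, 0, 1],
])

```text
time: 23.88
ee_pos: [0.551, -0.0123, 0.1158]
ee_rot: [3.139, -0.003, 1.377]
wrist_force: [-0.9, 6.7, 1.7]
gripper_width: 0.0179
grasp_force: 22.0
```

apply_moves([
  [5, 0, 0, 0, 1],
  [10, 0, 0, 0, 1],
  [15, 0, 0, 0, 1],
  [19, 0, 0, 0, 1],
])

```text
time: 24.22
ee_pos: [0.554, 0.0043, 0.1142]
ee_rot: [3.14, 0.004, 1.378]
wrist_force: [-1.0, -6.9, -7.2]
gripper_width: 0.0179
grasp_force: 22.0
```

```bash
python3 trk.py n5
```

```text
cart -2.25 -1.0 0.99
hole -3.0 -1.25 0.99
rim -2.0 -1.0 0.96
```

Run:
```python
from h import *
for f in("n1","n2","n3","n5","scene0"):
    a=cv2.imread(f"pics/{f}.png").astype(int)
    s=(a[:,:,2]-a[:,:,0]) # R-B warmth
    print(f)
    for v in range(180,204,2): print(v,"".join(f"{x:4d}" for x in s[v,296:330:2]),"|","".join(f"{x:4d}" for x in a[v,296:330:2,1]))
```

```text
n1
180   14  -4  -1  -5  -1  -5  -5  -6  -1   1  -3  -5  -4  15  13   1  -1 |  178  79  73  75 101  87  84  72  89 122  82  81  75 197 229  98  90
182   11  -4   0  -7  -5  -1  -5   0  -3  -1  -6   0  -5  20   9  -1  -2 |  144  52  48  47  45  47  53  56  55  55  57  58  46 202 236 124  87
184   14  12  10   9  12  13   8  12  10  12  10   8  10  23   8  -1   0 |  153  91  89  89  91  90  92  91  87  95  94  89  87 207 248 139 101
186   11  14   4  10  16  16  15  19  14  17  16  10  12  23   5   9  -1 |  158 103  88 107 109 107 109 106 106 104 107  96  90 211 250 169 135
188   15  15  14  16  16  14  18  14  17  16  14  18  19  16   2  10   3 |  167 114  93 106 106 106 105 108 108 104 108 120 136 223 247 237 153
190   15  15  13  10   9  11   8  10  10  10  15  20   8   5   4   9   7 |  181 163  92  77  79  82  78  81  84  83 101 177 247 246 246 243 173
192   14  16  10  11   9  11   9  15  19  22  20  17   4   5   4   9  10 |  181 174 108  83  86  83  86 111 137 138 127 224 246 244 245 240 181
194   13  18  13  11  12  14  13  17  20  17  17   8   4   4   4  11   9 |  179 183 154  
[... 6858 characters left out ...]
3  14  18  19  20  17  17  18  15  10   4   5   6  11 |  231 188 171 155 112 133 135 135 133 130 131 132 244 245 243 244 233
196    5   6  18  12  13  13  12  18  19  17  16  11   4   5   5   5  15 |  245 246 215 170 142 100 114 115 118 107 130 233 246 244 244 245 223
198    4   3   6  13  17  10  11   8   8  17   9   4   4   5   5   5  14 |  245 246 246 234 196 156 117  93  99 157 244 246 245 244 244 245 226
200    4   4   5   4   6   9  12  14  12   5   4   3   4   5   4   4  12 |  245 245 245 246 247 242 238 238 242 248 246 245 245 245 245 246 230
202    4   4   5   5   4   4   5   5   4   5   6   5   5   6  12   9  10 |  245 245 245 244 245 245 245 245 245 244 243 244 244 244 235 242 242
```

apply_moves([
  [-5, 0, 0, 0, 1],
  [-9, 0, 1, 0, 1],
  [-9, 0, 1, 0, 0.75],
  [-9, 0, 1, 0, 0.75],
  [-9, 0, 1, 0, 1],
], grip_force=40)

```text
time: 24.68
ee_pos: [0.5525, -0.0035, 0.1141]
ee_rot: [3.14, 0.0, 1.378]
wrist_force: [-0.8, 0.7, 1.5]
gripper_width: 0.018
grasp_force: 1.3
```

apply_moves([
  [0, 0, 0, 0, 1],
  [0, 0, 0, 0, 1],
  [0, 0, 0, 0, 1],
])

```text
time: 24.93
ee_pos: [0.5524, -0.0032, 0.1139]
ee_rot: [3.14, 0.0, 1.378]
wrist_force: [0.5, -0.2, 2.8]
gripper_width: 0.0177
grasp_force: 39.9
```

```bash
python3 trk.py y0
```

```text
cart -2.25 -1.0 0.99
hole -3.0 -1.25 0.99
rim -3.0 -1.0 0.97
```

apply_moves([
  [0, 2, 0, 0, 1],
  [0, 4, 0, 0, 1],
  [0, 6, 0, 0, 1],
])

```text
time: 25.23
ee_pos: [0.5548, -0.0033, 0.1136]
ee_rot: [-3.133, -0.0, 1.378]
wrist_force: [-13.7, 3.5, 15.1]
gripper_width: 0.0176
grasp_force: 40.2
```

```bash
python3 trk.py y1
```

```text
cart -2.25 -1.0 0.99
hole -3.0 -1.25 0.99
rim -3.0 -0.75 0.97
```

apply_moves([
  [0, -4, 0, 0, 1],
  [0, -8, 0, 0, 1],
  [0, -12, 0, 0, 1],
])

```text
time: 25.53
ee_pos: [0.5465, -0.0021, 0.1135]
ee_rot: [3.14, 0.0, 1.378]
wrist_force: [3.1, -0.0, 1.8]
gripper_width: 0.0176
grasp_force: 39.9
```

```bash
python3 trk.py y2
```

```text
cart -2.25 -1.0 0.99
hole -3.0 -1.25 0.99
rim -2.75 -1.5 0.94
```

apply_moves([
  [0, 4, -0.5, 0, 1],
  [0, 8, -1, 0, 1],
  [0, 12, -1.5, 0, 1],
])

```text
time: 25.83
ee_pos: [0.555, -0.0036, 0.1139]
ee_rot: [-3.133, -0.0, 1.378]
wrist_force: [-14.5, 3.2, 9.7]
gripper_width: 0.0174
grasp_force: 40.3
```

apply_moves([
  [0, -4, -0.5, 0, 1],
  [0, -8, -1, 0, 1],
  [0, -12, -1.5, 0, 1],
])

```text
time: 26.08
ee_pos: [0.5474, -0.0022, 0.1152]
ee_rot: [3.137, -0.0, 1.378]
wrist_force: [8.1, -0.7, -13.4]
gripper_width: 0.0172
grasp_force: 40.0
```

apply_moves([
  [0, 4, -0.5, 0, 1],
  [0, 8, -1, 0, 1],
  [0, 12, -1.5, 0, 1],
])

```text
time: 26.33
ee_pos: [0.5524, -0.003, 0.1153]
ee_rot: [-3.126, -0.0, 1.378]
wrist_force: [-15.1, 4.1, 1.1]
gripper_width: 0.0178
grasp_force: 40.4
```

apply_moves([
  [0, -4, -0.5, 0, 1],
  [0, -8, -1, 0, 1],
  [0, -12, -1.5, 0, 1],
])

```text
time: 26.58
ee_pos: [0.545, -0.001, 0.117]
ee_rot: [-3.139, -0.002, 1.378]
wrist_force: [4.1, 3.9, -18.2]
gripper_width: 0.0175
grasp_force: 39.9
```

```bash
python3 trk.py y3
```

```text
cart 0.25 -4.25 0.98
hole -1.75 -5.0 0.97
rim -2.75 -3.5 0.96
```

apply_moves([
  [0, 2, 1, 0, 1],
  [0, 5, 2, 0, 1],
  [0, 6, 3, 0, 1],
])

```text
time: 26.88
ee_pos: [0.548, -0.0015, 0.1172]
ee_rot: [-3.13, -0.001, 1.378]
wrist_force: [-17.5, 6.6, 11.2]
gripper_width: 0.0181
grasp_force: 41.2
```

```bash
python3 trk.py y4
python3 - <<'E'
from h import *
print(robot.get_obs()["wrist_force"],robot.get_obs()["moment"],robot.get_obs()["ee_pos"])
E
```

```text
cart 0.75 -5.0 0.97
hole -1.5 -5.75 0.96
rim -2.5 -3.75 0.97
[-15.29421266   5.86056193   6.19336578] [ 1.38039193  3.64765922 -0.09077986] [ 0.54806482 -0.00162197  0.11725364]
```

apply_moves([
  [0, -2, 1, 0, 1],
  [0, -4, 1, 0, 1],
  [0, -5, 1, 0, 1],
  [0, -5, 1, 0, 1],
])

```text
time: 27.27
ee_pos: [0.5459, -0.0013, 0.1169]
ee_rot: [-3.139, -0.001, 1.378]
wrist_force: [-7.7, 5.2, 0.1]
gripper_width: 0.0176
grasp_force: 40.2
```

```bash
python3 trk.py y5
python3 - <<'E'
from h import *
im=robot.camera("top");cv2.imwrite("pics/t3.png",im)
g=lambda q:cv2.resize(cv2.cvtColor(q,cv2.COLOR_BGR2GRAY).astype(np.float32),None,fx=4,fy=4,interpolation=cv2.INTER_CUBIC)
A=g(cv2.imread("pics/top0.png"));B=g(im)
for n,(u,v,w,h) in dict(cart=(322,180,16,14),tl=(304,190,14,14),tr=(372,198,16,14),bl=(300,230,14,16)).items():
    r=cv2.matchTemplate(B[(v-10)*4:(v+h+14)*4,(u-10)*4:(u+w+10)*4],A[v*4:(v+h)*4,u*4:(u+w)*4],cv2.TM_CCOEFF_NORMED)
    _,s,_,p=cv2.minMaxLoc(r);print(n,p[0]/4-10,p[1]/4-10,round(s,2))
a=cv2.imread("pics/y5.png").astype(int)
for v in range(176,202,2): print(v,"".join(f"{x:4d}" for x in a[v,294:336:2,1]))
E
```

```text
cart 0.75 -5.0 0.97
hole -1.5 -5.75 0.96
rim -2.75 -3.75 0.96
cart -0.25 0.0 0.19
tl -4.25 -10.0 0.39
tr 6.5 9.5 0.5
bl -9.5 7.5 0.55
176  248 210  81  80  77 126  93  82  79  84 109  83  77  73 127 127  84  94  86  88  85
178  232 224  57  56  53  58  52  51  49  45  55  58  51  50 152 181  85  86  91  88  90
180  206 233  92  86  82  87  91  90  92  95  89  89  88  88 185 230  98  83  91  90  82
182  196 209 105  87 107 107 106 105 109 105 105 107  95 100 184 249 142  84  88  86  89
184  180 173 112 104 107 108 105 108 105 107 105 108 118 139 192 248 231 109  81  83  86
186  178 180 162 106  88  83  86  88  85  79  82  90 142 238 246 246 245 159 115 112 107
188  182 178 182 121  84  86  83  79 102 111 119 122 171 248 245 245 245 169 133 136 135
190  176 179 179 156  86  85  86  91 133 136 137 122 228 246 245 245 247 178 134 133 134
192  183 181 183 178 124  87 103 115 132 123 111 191 249 245 245 245 247 170 132 138 130
194  182 182 176 177 177 133  90  78  81  84 174 249 246 245 245 246 247 206 126 133 139
196  181 196 224 200 195 179 166 149 179 239 249 246 245 245 245 245 247 230 139 135 134
198  211 248 247 247 247 238 243 238 247 246 245 245 244 244 243 197 201 245 183 136 134
200  246 245 245 245 246 245 245 245 245 245 245 245 245 245 245 134 150 246 218 132 137
```

apply_moves([
  [0, -3, 0, 0, 1],
  [0, -6, 0, 0, 1],
  [0, -6, 0, 0, 1],
])

```text
time: 27.62
ee_pos: [0.5431, -0.0012, 0.1172]
ee_rot: [3.136, -0.0, 1.378]
wrist_force: [3.5, 2.9, -4.5]
gripper_width: 0.0173
grasp_force: 39.8
```

```bash
python3 trk.py y6
python3 - <<'E'
from h import *
a=cv2.imread("pics/y6.png").astype(int)
for v in range(178,202,1): print(v,"".join(f"{x:4d}" for x in a[v,296:324:2,1]))
E
```

```text
cart 0.75 -5.0 0.97
hole -1.5 -5.75 0.96
rim -2.5 -4.25 0.96
178  223  82  77  71  78  74  77  72  71  77  77  77  79 180
179  233 100  95 100 100  98  95 103 104 100 103  97  97 186
180  236 107  89 107 107 108 107 107 108 106 105  99  95 200
181  217 101  88 100 106 110 109 108 109 112 105  97  99 208
182  174 102  96 110 106 110 108 107 110 105 111 114 121 211
183  169 117 102 108 103 107 108 107 108 109 104 129 164 224
184  174 144 107  92  96  98 102  96  98  90  93 152 236 243
185  181 171 107  76  85  82  82  81  80  77  73 166 251 247
186  181 172 104  73  73  79  75  79  76  79  81 171 249 245
187  183 180 111  80  82  81  78  99  87 104 110 172 248 245
188  181 178 122  87  89  82  86 117 118 129 129 182 246 244
189  180 183 135  85  87  87  89 130 137 132 126 223 246 245
190  181 179 160  97  91  95 112 135 134 133 121 243 245 244
191  180 179 178 126  94 107 128 135 133 112 142 248 246 245
192  182 180 182 150  90 107 118 124 110  95 194 247 245 245
193  180 178 180 165  98  75  91  90  82 134 239 246 245 245
194  175 177 180 176 137  87  68  75 124 228 249 246 245 246
195  197 199 190 181 169 132 105 139 219 250 247 245 245 245
196  236 239 236 204 195 184 184 236 250 247 246 245 245 245
197  248 247 247 239 239 240 243 250 247 245 245 245 244 246
198  246 246 247 247 247 248 247 246 245 244 244 245 244 245
199  245 245 245 246 246 245 245 245 245 244 245 244 245 241
200  245 245 245 245 245 245 245 245 244 245 245 245 245 244
201  245 245 245 245 245 245 245 245 245 245 245 245 245 247
```

apply_moves([
  [0, 0, 0, 0, 0.65],
  [0, 0, 0, 0, 0.65],
  [0, 0, 10, 0, 0.65],
  [0, 0, 20, 0, 0.65],
  [0, 0, 24, 0, 0.65],
])

```text
time: 28.08
ee_pos: [0.5428, -0.0022, 0.0914]
ee_rot: [3.137, 0.002, 1.378]
wrist_force: [2.7, -2.2, 11.7]
gripper_width: 0.0318
grasp_force: 5.6
```

apply_moves([
  [0, 0, 2, 0, 0.65],
  [0, 0, 4, 0, 0.65],
])

```text
time: 28.25
ee_pos: [0.544, -0.0028, 0.0899]
ee_rot: [3.135, 0.002, 1.378]
wrist_force: [-4.0, -2.7, 24.1]
gripper_width: 0.0324
grasp_force: 11.3
```

apply_moves([
  [0, 0, 2, 0, 0.65],
  [0, 0, 2, 0, 0.65],
])

```text
time: 28.42
ee_pos: [0.5439, -0.0034, 0.0891]
ee_rot: [3.135, 0.004, 1.378]
wrist_force: [-4.0, -4.3, 20.0]
gripper_width: 0.032
grasp_force: 10.1
```

```bash
python3 trk.py z1
python3 - <<'E'
from h import *
o=robot.get_obs();print(o["ee_pos"],o["wrist_force"],o["gripper_width"])
E
```

```text
cart 0.75 -5.0 0.97
hole -1.25 -5.75 0.96
rim -2.0 -4.0 0.89
[ 0.54394545 -0.00343401  0.08903923] [-3.65882233 -5.39545719 20.03719986] 0.032214539817506466
```

apply_moves([
  [0, 0, -8, 0, 0.65],
  [0, 0, -16, 0, 0.65],
  [0, 0, -23, 0, 0.65],
  [0, 0, -23, 0, 1],
  [0, 0, -23, 0, 1],
], grip_force=45)

```text
time: 28.88
ee_pos: [0.5408, -0.0009, 0.1081]
ee_rot: [-3.141, 0.0, 1.378]
wrist_force: [-1.9, -0.6, 0.2]
gripper_width: 0.0209
grasp_force: 0.5
```

apply_moves([
  [0, 0, 0, 0, 1],
  [0, 0, 0, 0, 1],
  [0, 0, 0, 0, 1],
])

```text
time: 29.13
ee_pos: [0.5409, -0.0009, 0.108]
ee_rot: [-3.141, -0.0, 1.378]
wrist_force: [0.0, 0.5, 0.4]
gripper_width: 0.0177
grasp_force: 44.9
```

apply_moves([
  [0, 2, 0, 0, 1],
  [0, 4, -0.5, 0, 1],
  [0, 6, -1, 0, 1],
])

```text
time: 29.38
ee_pos: [0.5432, -0.0014, 0.108]
ee_rot: [-3.131, 0.0, 1.378]
wrist_force: [-12.7, 1.6, 9.0]
gripper_width: 0.0176
grasp_force: 45.0
```

apply_moves([
  [0, -4, 0, 0, 1],
  [0, -8, 0, 0, 1],
  [0, -12, 0, 0, 1],
])

```text
time: 29.63
ee_pos: [0.5358, -0.0002, 0.1093]
ee_rot: [3.139, 0.0, 1.378]
wrist_force: [1.6, -0.5, -0.4]
gripper_width: 0.0178
grasp_force: 44.9
```

apply_moves([
  [0, 4, 0, 0, 1],
  [0, 8, -1, 0, 1],
  [0, 12, -2, 0, 1],
])

```text
time: 29.88
ee_pos: [0.5435, -0.0016, 0.1095]
ee_rot: [-3.132, 0.0, 1.378]
wrist_force: [-13.7, 2.0, 3.8]
gripper_width: 0.0176
grasp_force: 45.1
```

apply_moves([
  [0, -5, 0, 0, 1],
  [0, -10, 0, 0, 1],
  [0, -15, 0, 0, 1],
  [0, -18, 0, 0, 1],
])

```text
time: 30.22
ee_pos: [0.5299, 0.0016, 0.1099]
ee_rot: [3.139, -0.001, 1.378]
wrist_force: [6.4, 1.0, -13.8]
gripper_width: 0.0175
grasp_force: 45.0
```

apply_moves([
  [0, 4, -0.5, 0, 1],
  [0, 8, -1, 0, 1],
  [0, 12, -1.5, 0, 1],
])

```text
time: 30.47
ee_pos: [0.5349, 0.0007, 0.1103]
ee_rot: [-3.124, -0.001, 1.378]
wrist_force: [-19.4, 4.7, 4.6]
gripper_width: 0.0181
grasp_force: 45.5
```

```bash
python3 trk.py z2
```

```text
cart 3.75 -9.0 0.92
hole 0.0 -10.0 0.91
rim -2.0 -7.25 0.97
```

apply_moves([
  [0, -4, 0.5, 0, 1],
  [0, -8, 1, 0, 1],
  [0, -11, 1.5, 0, 1],
])

```text
time: 30.77
ee_pos: [0.5311, 0.0013, 0.1103]
ee_rot: [3.139, -0.001, 1.378]
wrist_force: [5.3, 0.7, -15.1]
gripper_width: 0.0177
grasp_force: 44.9
```

apply_moves([
  [0, 4, -1, 0, 1],
  [0, 8, -2, 0, 1],
  [0, 10, -3, 0, 1],
])

```text
time: 31.02
ee_pos: [0.5371, -0.0001, 0.1115]
ee_rot: [-3.133, -0.0, 1.378]
wrist_force: [-3.0, 0.8, -20.9]
gripper_width: 0.0179
grasp_force: 44.9
```

apply_moves([
  [0, -4, 0.5, 0, 1],
  [0, -8, 1, 0, 1],
  [0, -11, 1.5, 0, 1],
])

```text
time: 31.27
ee_pos: [0.5292, 0.0019, 0.1124]
ee_rot: [3.141, -0.001, 1.378]
wrist_force: [2.8, 1.8, -17.9]
gripper_width: 0.0177
grasp_force: 44.9
```

apply_moves([
  [0, 4, -1, 0, 1],
  [0, 8, -2, 0, 1],
  [0, 10, -3, 0, 1],
])

```text
time: 31.52
ee_pos: [0.5374, -0.0, 0.1149]
ee_rot: [-3.137, -0.0, 1.378]
wrist_force: [-0.5, 2.6, -19.8]
gripper_width: 0.0178
grasp_force: 44.9
```

```bash
python3 trk.py z3
```

```text
cart 3.0 -7.25 0.95
hole 0.0 -8.25 0.93
rim -2.0 -6.25 0.96
```

apply_moves([
  [0, -4, 2, 0, 1],
  [0, -8, 3, 0, 1],
  [0, -12, 3.5, 0, 1],
])

```text
time: 31.82
ee_pos: [0.5322, 0.0009, 0.1155]
ee_rot: [3.129, -0.0, 1.378]
wrist_force: [8.5, 2.5, -14.3]
gripper_width: 0.0179
grasp_force: 45.0
```

apply_moves([
  [0, 4, -0.5, 0, 1],
  [0, 8, -1, 0, 1],
  [0, 12, -1.5, 0, 1],
])

```text
time: 32.07
ee_pos: [0.5356, 0.0004, 0.1156]
ee_rot: [-3.131, 0.0, 1.379]
wrist_force: [-20.9, 6.8, 9.3]
gripper_width: 0.0178
grasp_force: 45.7
```

apply_moves([
  [0, -4, 0.5, 0, 1],
  [0, -8, 1, 0, 1],
  [0, -12, 1.5, 0, 1],
])

```text
time: 32.32
ee_pos: [0.5316, 0.0008, 0.1154]
ee_rot: [3.13, 0.0, 1.378]
wrist_force: [9.9, 1.9, -10.7]
gripper_width: 0.0178
grasp_force: 45.0
```

```bash
python3 trk.py z4
```

```text
cart 3.5 -8.75 0.93
hole -0.25 -9.75 0.92
rim -2.0 -7.5 0.96
```

apply_moves([
  [0, 4, -1, 0, 1],
  [0, 8, -2, 0, 1],
  [0, 12, -3, 0, 1],
])

```text
time: 32.62
ee_pos: [0.5352, 0.0002, 0.1157]
ee_rot: [-3.13, 0.0, 1.378]
wrist_force: [-19.5, 6.2, 6.5]
gripper_width: 0.0175
grasp_force: 45.5
```

apply_moves([
  [0, -4, 0.5, 0, 1],
  [0, -8, 1, 0, 1],
  [0, -12, 2, 0, 1],
])

```text
time: 32.87
ee_pos: [0.5314, 0.0007, 0.1155]
ee_rot: [3.131, 0.0, 1.378]
wrist_force: [11.5, 0.5, -9.5]
gripper_width: 0.0177
grasp_force: 45.0
```

apply_moves([
  [0, 4, -1, 0, 1],
  [0, 8, -2, 0, 1],
  [0, 12, -3, 0, 1],
])

```text
time: 33.12
ee_pos: [0.5349, 0.0002, 0.1158]
ee_rot: [-3.129, 0.0, 1.378]
wrist_force: [-18.2, 5.1, 3.1]
gripper_width: 0.0177
grasp_force: 45.4
```

apply_moves([
  [0, -4, 0.5, 0, 1],
  [0, -8, 1, 0, 1],
  [0, -12, 2, 0, 1],
])

```text
time: 33.37
ee_pos: [0.5308, 0.0008, 0.1156]
ee_rot: [3.132, 0.0, 1.378]
wrist_force: [9.5, 1.2, -8.8]
gripper_width: 0.0176
grasp_force: 45.0
```

```bash
python3 trk.py z5
```

```text
cart 3.5 -8.75 0.93
hole 0.0 -10.0 0.91
rim -2.0 -7.75 0.96
```

apply_moves([
  [0, 3, 1, 0, 1],
  [0, 6, 1, 0, 1],
  [0, 6, 1, 0, 0.7],
  [0, 6, -15, 0, 0.7],
  [0, 6, -30, 0, 1],
])

```text
time: 33.83
ee_pos: [0.534, -0.0006, 0.1455]
ee_rot: [3.14, 0.002, 1.378]
wrist_force: [0.7, 0.1, -0.1]
gripper_width: 0.0229
grasp_force: 0.0
```

apply_moves([
  [0, 0, 0, 0, 1],
  [0, 0, 0, 0, 1],
  [0, 0, 5, 0, 1],
  [0, 0, 9, 0, 1],
  [0, 0, 9, 0, 1],
])

```text
time: 34.25
ee_pos: [0.5319, 0.0007, 0.1331]
ee_rot: [-3.138, 0.0, 1.378]
wrist_force: [0.2, -0.6, -0.3]
gripper_width: 0.0001
grasp_force: 0.0
```

apply_moves([
  [0, 0, 2, 0, 1],
  [0, 0, 2, 0, 1],
])

```text
time: 34.42
ee_pos: [0.5326, 0.0006, 0.1323]
ee_rot: [-3.14, 0.0, 1.378]
wrist_force: [0.1, -0.0, 0.1]
gripper_width: 0.0005
grasp_force: 0.0
```

apply_moves([
  [0, 0, 2, 0, 1],
  [0, 0, 2, 0, 1],
])

```text
time: 34.58
ee_pos: [0.533, 0.0006, 0.1309]
ee_rot: [-3.141, 0.0, 1.378]
wrist_force: [0.2, -0.2, -0.1]
gripper_width: 0.0004
grasp_force: 0.0
```

apply_moves([
  [0, 0, 2, 0, 1],
  [0, 0, 2, 0, 1],
])

```text
time: 34.75
ee_pos: [0.5331, 0.0006, 0.129]
ee_rot: [-3.141, -0.0, 1.378]
wrist_force: [0.6, -0.1, -0.5]
gripper_width: 0.0007
grasp_force: 0.0
```

apply_moves([
  [0, 0, 1, 0, 1],
  [0, 0, 1, 0, 1],
])

```text
time: 34.92
ee_pos: [0.5331, 0.0005, 0.1282]
ee_rot: [-3.141, 0.0, 1.378]
wrist_force: [0.9, -0.2, 0.4]
gripper_width: 0.0008
grasp_force: 0.0
```

apply_moves([
  [0, 0, 1, 0, 1],
  [0, 0, 2, 0, 1],
])

```text
time: 35.08
ee_pos: [0.5333, 0.0005, 0.1263]
ee_rot: [3.141, 0.0, 1.378]
wrist_force: [-0.3, -0.4, -0.3]
gripper_width: 0.0005
grasp_force: 0.0
```

apply_moves([
  [0, 0, 1, 0, 1],
  [0, 0, 2, 0, 1],
])

```text
time: 35.25
ee_pos: [0.5332, 0.0005, 0.1242]
ee_rot: [-3.142, 0.0, 1.378]
wrist_force: [0.7, -0.6, -0.5]
gripper_width: 0.0004
grasp_force: 0.0
```

apply_moves([
  [0, 0, -10, 0, 0.7],
  [0, 0, -10, 0, 0.7],
  [0, 0, -10, 0, 0.7],
  [0, 0, 0, 0, 0.7],
  [0, 0, 10, 0, 0.7],
], grip_force=40)

```text
time: 35.67
ee_pos: [0.5363, -0.0004, 0.1168]
ee_rot: [3.134, 0.001, 1.378]
wrist_force: [6.8, -2.6, 15.5]
gripper_width: 0.0274
grasp_force: 6.5
```

apply_moves([
  [0, 0, 0, 0, 1],
  [0, 0, 0, 0, 1],
  [0, 0, 0, 0, 1],
  [0, 0, 0, 0, 1],
])

```text
time: 36.0
ee_pos: [0.5323, 0.0008, 0.1132]
ee_rot: [-3.139, -0.0, 1.378]
wrist_force: [-0.3, 0.2, -0.4]
gripper_width: 0.0032
grasp_force: 0.0
```

```bash
python3 trk.py q0
```

```text
cart 3.75 -9.0 0.93
hole 0.0 -10.0 0.9
rim -1.5 -8.5 0.9
```

apply_moves([
  [6, 0, 0, 0, 1],
  [10, 0, 0, 0, 1],
  [-2, 0, -0.5, 0, 1],
  [-10, 0, -1, 0, 1],
])

```text
time: 36.38
ee_pos: [0.531, -0.0096, 0.1151]
ee_rot: [-3.141, 0.0, 1.379]
wrist_force: [1.1, -0.3, -0.0]
gripper_width: 0.0003
grasp_force: 0.0
```

apply_moves([
  [12, 0, 0, 0, 1],
  [20, 0, -0.5, 0, 1],
  [8, 0, -0.5, 0, 1],
  [0, 0, -0.5, 0, 1],
])

```text
time: 36.72
ee_pos: [0.5312, -0.0094, 0.1158]
ee_rot: [3.142, 0.0, 1.38]
wrist_force: [-0.3, -1.1, 0.9]
gripper_width: 0.0005
grasp_force: 0.0
```

apply_moves([
  [12, 0, 0, 0, 1],
  [20, 0, -0.5, 0, 1],
  [8, 0, -0.5, 0, 1],
  [0, 0, -0.5, 0, 1],
])

```text
time: 37.05
ee_pos: [0.5312, -0.0093, 0.1163]
ee_rot: [3.142, 0.0, 1.38]
wrist_force: [0.3, 0.2, 1.4]
gripper_width: 0.0005
grasp_force: 0.0
```

```bash
python3 trk.py q1
```

```text
cart 3.75 -9.0 0.93
hole 0.0 -10.0 0.9
rim -1.5 -8.5 0.9
```

apply_moves([
  [-10, 0, -35, 0, 0.4],
  [-30, 0, -70, 0, 0.4],
  [-60, 0, -98, 0, 0.4],
  [-80, 0, -98, 0, 0.4],
  [-80, 0, -98, 0, 0.4],
])

```text
time: 37.52
ee_pos: [0.5167, -0.0918, 0.2169]
ee_rot: [3.137, 0.002, 1.374]
wrist_force: [-0.3, 0.3, 0.1]
gripper_width: 0.0318
grasp_force: 0.0
```

```bash
cat > wr.py <<'E'
from h import *
import sys
def blobs(im,box=(150,10,480,235)):
    h=cv2.cvtColor(im,cv2.COLOR_BGR2HSV);g=im.astype(int)
    wb=g[:,:,2]-g[:,:,0]
    m=((wb>8)&(g[:,:,2]<170)&(g[:,:,2]>35)&(wb<60)).astype(np.uint8)
    x0,y0,x1,y1=box;k=np.zeros_like(m);k[y0:y1,x0:x1]=m[y0:y1,x0:x1]
    k=cv2.morphologyEx(k,cv2.MORPH_OPEN,np.ones((3,3)))
    n,l,s,c=cv2.connectedComponentsWithStats(k)
    for i in range(1,n):
        if s[i,4]>200:
            r=cv2.minAreaRect(np.argwhere(l==i)[:,::-1].astype(np.float32))
            print(s[i].tolist(),np.round(c[i],1),"rect",np.round(r[0],1),np.round(r[1],1),round(r[2],1))
if __name__=="__main__":
    blobs(cv2.imread("pics/w2.png"));print("--")
    o=robot.get_obs();im=robot.camera("wrist");cv2.imwrite("pics/w3.png",im)
    print(o["ee_pos"],o["ee_rot"]);blobs(im)
    for P in([.533,.0005,.124],):print(pix("wrist",P))
    a=im.astype(int)
    for v in range(20,200,6):print(v,"".join(f"{x:4d}" for x in a[v,240:400:6,2]))
E
python3 wr.py
```

```text
[280, 48, 66, 99, 4481] [311.7  92.1] rect [312.5  97. ] [98. 65.] 90.0
[251, 200, 35, 7, 227] [268.1 202.8] rect [268. 203.] [ 6. 34.] 90.0
--
[ 0.51672167 -0.09177013  0.21687293] [3.13670540e+00 2.44843939e-03 1.37395482e+00]
[266, 41, 68, 100, 4753] [295.3  85.6] rect [299.5  90.5] [99. 67.] 90.0
[284, 199, 38, 13, 206] [301.4 205.3] rect [302.1 205. ] [ 7.5 37.9] 78.7
[316.23304998  79.53540761]
20   59  61  62  94  95  96  95  94  95  95  99 129 223 227 234 228 225 135  56 108 229  97  98 102  97  98 100
26   62  59  62  95  94  99 118 140 147 226 225 224 225 228 232 226 224 117  73 107 228  98  97 101  96  97  98
32   59  63  94 118 176 201 226 225 227 226 224 224 225 228 226 228 227 225 181 230 227  99  97  98  98  98  96
38   88  98 177 228 227 227 226 228 225 225 223 225 225 226 222 231 228 222 226 230 227 212 100  96  98 106 156
44  229 228 227 227 225  96  98  99  75 177 135 212 223 225 226 234 228 224 226 226 226 227 164 181 187 196 212
50  115 101 218 226 226  97 101  99  74  85  65  85 101 184 228 231 225 225 227 225 228 225 204 179 217 224 225
56  101  50 105 226 227 
[... 1979 characters left out ...]
16 213 216 217 216  93
164   97  95  98  94  98 219 214 218 215 214 218 213 215 216 166 217 216 208 205 221 216 212 216 216 214 215 157
170   97  95  95  95  96 167 213 216 217 214 216 213 216 168 193 183 205 204 206 216 214 215 214 210 213 213 210
176   96  97  97  97  95  96 214 214 218 215 218 217 216 172 208 166 204 156 199 188 214 214 215 213 213 214 216
182   95  97  95  98  96  97 218 214 218 204 182 205 205 206 208 205 207 204 196 199 218 215 214 210 215 216 214
188   97  98  94  97  67 101 147 194 205 206 206 204 209 208 225 195 205 202 197 202 218 214 210 212 212  96 205
194   90  36  36  37  33  30 205 203 206 208 205 203 204 205 208 204 163 170 203 214 214 211 215 213  98  40  97
```

Run:
```python
from h import *
for p,z in(((300,80),.083),((294,80),.124),((300,83),.086)):print(p,ray("wrist",*p,z))
# w2 check with same features can't (pose gone). block corners now
im=cv2.imread("pics/w3.png");g=cv2.cvtColor(im,cv2.COLOR_BGR2GRAY)
m=cv2.morphologyEx((g>170).astype(np.uint8),cv2.MORPH_OPEN,np.ones((5,5)));m=cv2.morphologyEx(m,cv2.MORPH_CLOSE,np.ones((25,25)))
n,l,s,c=cv2.connectedComponentsWithStats(m);i=1+np.argmax(s[1:,4]);print(s[i])
cs,_=cv2.findContours((l==i).astype(np.uint8),0,1);h=cv2.convexHull(cs[0]);q=cv2.approxPolyDP(h,8,True)[:,0];print(q.tolist())
print(np.round([ray("wrist",*p,.07)[:2] for p in q],4).tolist())
print(robot.get_obs()["ee_pos"])
for P in([.52,-.0,.124],):print(pix("wrist",P))
a=im.astype(int)
for v in(50,60,70,80,90,100,108):print(v,a[v,262:336:2,2].tolist())
```

```text
(300, 80) [0.52045762 0.00506548 0.083     ]
(294, 80) [0.51783712 0.00321507 0.124     ]
(300, 83) [0.5200892  0.00266001 0.086     ]
[  230     0   179   232 21671]
[[360, 0], [408, 43], [403, 201], [291, 231], [230, 46], [327, 0]]
[[0.5791, 0.0553], [0.6123, 0.0166], [0.5904, -0.1152], [0.4836, -0.1235], [0.4695, 0.0428], [0.5535, 0.0604]]
[ 0.5160203  -0.08959731  0.21510164]
[298.03457421  84.14484367]
50 [226, 226, 130, 94, 97, 100, 100, 101, 101, 101, 99, 96, 90, 74, 67, 69, 85, 64, 68, 65, 69, 71, 85, 100, 100, 101, 101, 99, 184, 226, 228, 228, 225, 223, 231, 234, 230]
60 [223, 227, 131, 93, 99, 99, 98, 100, 102, 102, 98, 97, 91, 75, 67, 69, 91, 64, 86, 67, 73, 82, 67, 100, 100, 101, 101, 100, 101, 103, 99, 96, 100, 222, 223, 228, 232]
70 [225, 224, 129, 95, 98, 100, 101, 100, 101, 102, 100, 97, 88, 71, 67, 71, 90, 62, 86, 64, 78, 73, 72, 99, 99, 100, 100, 101, 101, 99, 103, 100, 98, 90, 99, 176, 222]
80 [221, 223, 129, 96, 99, 100, 99, 101, 103, 102, 101, 97, 88, 72, 65, 75, 82, 66, 89, 67, 81, 71, 76, 101, 99, 100, 101, 99, 100, 101, 101, 99, 101, 97, 68, 99, 185]
90 [223, 221, 129, 94, 98, 100, 101, 101, 103, 101, 98, 99, 87, 70, 67, 72, 84, 58, 92, 64, 82, 66, 79, 101, 101, 101, 103, 100, 102, 100, 101, 102, 99, 62, 77, 177, 214]
100 [221, 222, 128, 97, 99, 101, 102, 100, 101, 102, 99, 97, 85, 71, 64, 78, 76, 66, 90, 65, 85, 64, 85, 101, 100, 103, 102, 100, 102, 102, 87, 63, 110, 133, 211, 220, 223]
108 [222, 220, 222, 203, 121, 80, 74, 76, 72, 74, 75, 70, 56, 52, 51, 50, 50, 53, 53, 52, 52, 63, 102, 103, 99, 99, 88, 79, 110, 131, 136, 136, 178, 216, 221, 220, 218]
```

Run:
```python
from h import *
for p,z in(((276,75),.13),((296,80),.09),((285,78),.112)):
    P=ray("wrist",*p,z);print(p,P)
print(move([*P[:2],.15]),robot.get_obs()["gripper_width"],robot.get_obs()["time"])
```

```text
(276, 75) [0.50692869 0.00830354 0.13      ]
(296, 80) [0.51763618 0.00522334 0.09      ]
(285, 78) [0.51113556 0.00664553 0.112     ]
(array([ 93.5, -23.7,  65. ]), None) 0.035929395122633385 37.5667
```

apply_moves([
  [30, -8, 20, 0, 0.25],
  [60, -16, 40, 0, 0.25],
  [85, -23, 58, 0, 0.25],
  [92, -23, 62, 0, 0.25],
  [92, -23, 62, 0, 0.25],
], grip_force=30)

```text
time: 37.98
ee_pos: [0.5091, 0.0093, 0.1498]
ee_rot: [-3.136, -0.0, 1.381]
wrist_force: [0.6, 0.1, -0.8]
gripper_width: 0.0679
grasp_force: 0.0
```

apply_moves([
  [0, 0, 15, 0, 0.25],
  [0, 0, 30, 0, 0.25],
  [0, 0, 42, 0, 0.25],
  [0, 0, 45, 0, 0.25],
  [0, 0, 45, 0, 0.25],
])

```text
time: 38.4
ee_pos: [0.5106, 0.0064, 0.1067]
ee_rot: [-3.14, 0.0, 1.377]
wrist_force: [0.5, -0.9, 0.1]
gripper_width: 0.0688
grasp_force: 0.0
```

apply_moves([
  [0, 0, 0, 0, 0.6],
  [0, 0, 0, 0, 0.7],
  [0, 0, 0, 0, 0.8],
  [0, 0, 0, 0, 1],
  [0, 0, 0, 0, 1],
])

```text
time: 38.82
ee_pos: [0.5113, 0.0068, 0.1078]
ee_rot: [3.141, 0.0, 1.378]
wrist_force: [0.6, -0.5, -0.0]
gripper_width: 0.0378
grasp_force: 0.0
```

apply_moves([
  [0, 0, 0, 0, 1],
  [0, 0, 0, 0, 1],
  [0, 0, 0, 0, 1],
  [0, 0, 0, 0, 1],
])

```text
time: 39.15
ee_pos: [0.5114, 0.0068, 0.1077]
ee_rot: [3.141, 0.0, 1.378]
wrist_force: [-1.2, -0.3, 2.6]
gripper_width: 0.0219
grasp_force: 27.1
```

```bash
python3 trk.py r0
```

```text
cart 3.75 -9.0 0.93
hole 0.0 -10.0 0.9
rim -1.5 -8.5 0.9
```

apply_moves([
  [0, 1, -1, 0, 1],
  [0, 2, -2, 0, 1],
  [0, 3, -3, 0, 1],
])

```text
time: 39.45
ee_pos: [0.514, 0.0062, 0.1102]
ee_rot: [-3.141, 0.0, 1.378]
wrist_force: [-0.2, -0.1, -0.1]
gripper_width: 0.0208
grasp_force: 27.6
```

apply_moves([
  [0, 0, -1, 0, 1],
  [0, 0, -2, 0, 1],
  [0, 0, -3, 0, 1],
])

```text
time: 39.7
ee_pos: [0.5138, 0.0063, 0.1129]
ee_rot: [-3.141, 0.0, 1.378]
wrist_force: [1.5, -1.4, -3.1]
gripper_width: 0.0205
grasp_force: 27.6
```

apply_moves([
  [0, 0, -4, 0, 1],
  [0, 0, -8, 0, 1],
  [0, 0, -13, 0, 1],
  [0, 0, -19, 0, 1],
  [0, 0, -25, 0, 1],
])

```text
time: 40.12
ee_pos: [0.5145, 0.0065, 0.14]
ee_rot: [3.141, -0.0, 1.378]
wrist_force: [0.1, 0.0, -0.8]
gripper_width: 0.0192
grasp_force: 28.2
```

apply_moves([
  [0, 0, -12, 0, 1],
  [0, 0, -25, 0, 1],
  [0, 0, -40, 0, 1],
  [0, 0, -60, 0, 1],
  [0, 0, -75, 0, 1],
])

```text
time: 40.53
ee_pos: [0.5151, 0.0063, 0.2174]
ee_rot: [3.137, -0.0, 1.378]
wrist_force: [0.0, -0.9, -0.6]
gripper_width: 0.019
grasp_force: 28.2
```

apply_moves([
  [0, 0, 0, 0, 1],
  [0, 0, 0, 0, 1],
  [0, 0, 0, 0, 1],
])

```text
time: 40.78
ee_pos: [0.5138, 0.0064, 0.2134]
ee_rot: [3.142, -0.0, 1.378]
wrist_force: [-0.4, -0.6, -1.5]
gripper_width: 0.0193
grasp_force: 28.2
```

```bash
python3 trk.py r1
python3 - <<'E'
from h import *
T=np.array([[.609,-.253],[.580,-.418],[.379,-.383],[.414,-.212]])
ex=((T[0]+T[1])-(T[2]+T[3]));ex/=np.linalg.norm(ex);c=T.mean(0);print("tray",c,"yaw",np.arctan2(ex[1],ex[0]))
P=c-.045*ex;print(P,move([*P,.213],np.arctan2(ex[1],ex[0])+np.pi/2))
# brown in scene image near gripper, vs port
a=cv2.imread("pics/r1.png").astype(int)
for v in range(150,204,3): print(v,"".join(f"{x:4d}" for x in a[v,290:336:2,1]))
E
```

```text
cart 4.0 -9.25 0.93
hole 0.0 -10.0 0.88
rim -0.25 -9.0 0.81
tray [ 0.4955 -0.3165] yaw -0.1896136157743895
[ 0.45130653 -0.30801842] (array([-320.6,   -0.7,   -0.4]), np.float64(-0.1826578774799475))
150  134 134 137 138 142 134  76  69  75 108 106 106  97  83  99 140 138 104  95  96  91  86 110
153  138 135 138 136 141 106  67  76  70  76  71  77  85  81  97 135 102  83  86  86  87  93  86
156  141 140 134 133 137 102  81  82  81  77  99 113 110 115 121 127 122  93  88  83  82  86  84
159  137 135 138 138 139  84  78 113 125 130 126 132 127 118 105 133 138 137 123 121 104  88  88
162  137 138 138 140 112  62  68  71  65  73  83  78  74  96 136 136 141 135 136 137 136 133 134
165  136 134 120 118 106  62  70  80  74  75  76 113 114 115 135 134 137 141 143 140 140 138 139
168  135  98  90  92  87  74  55  74  67  80  95 130 120 173 232 247 143 134 132 135 139 135 133
171  106  80  86 103 137 178 227 240 244 215 206 232 250 161 124 248 204 132 135 137 136 138 141
174  171 244 249 248 247 246 246 246 246 246 246 246 246 247 247 247 248 133 115 121  92  89  89
177  181 180 181 233 246 245 246 245 246 246 246 246 246 246 245 245 248 222  88  89  91  84  90
180  178 185 180 181 203 246 246 245 241 227 205 205 233 247 246 246 245 249 196  85  84  89  85
183  183 180 181 178 178 201 246 215 177 166 150 143 141 170 245 245 245 245 245 113  88  88  86
186  182 179 181 176 176 231 240 190 178 151 142 142 142 134 239 246 245 245 248 175 115 118 112
189  237 238 236 238 247 246 246 226 190 163 156 155 150 219 247 245 245 245 246 245 144 135 135
192  245 245 245 245 245 246 246 246 246 247 243 244 247 246 245 245 245 246 240 247 216 133 140
195  245 246 246 246 245 245 245 245 245 245 245 245 245 245 245 245 246 228 110 184 250 163 136
198  245 245 245 245 245 245 245 245 245 245 245 245 246 245 246 246 247 243 231 220 190 146 135
201  245 245 245 245 245 245 246 246 246 247 248 242 236 216 188 170 161 159 167 161 166 146 134
```

apply_moves([
  [-25, 0, 0, 0, 1],
  [-60, 0, 0, 0, 1],
  [-97, 0, 0, 0, 1],
  [-134, 0, 0, 0, 1],
  [-171, 0, 0, 0, 1],
])

```text
time: 41.25
ee_pos: [0.48, -0.1625, 0.2122]
ee_rot: [-3.14, -0.001, 1.379]
wrist_force: [1.3, -0.1, -2.2]
gripper_width: 0.0189
grasp_force: 28.5
```

apply_moves([
  [-37, 0, 0, 0, 1],
  [-74, 0, 0, 0, 1],
  [-110, 0, 0, 0, 1],
  [-135, 0, 0, 0, 1],
  [-150, 0, 0, 0, 1],
])

```text
time: 41.67
ee_pos: [0.451, -0.3109, 0.212]
ee_rot: [-3.14, -0.001, 1.375]
wrist_force: [-0.2, -0.2, -1.0]
gripper_width: 0.0187
grasp_force: 28.4
```

apply_moves([
  [0, 0, 0, 0, 1],
  [0, 0, 25, 0, 1],
  [0, 0, 55, 0, 1],
  [0, 0, 85, 0, 1],
  [0, 0, 105, 0, 1],
])

```text
time: 42.08
ee_pos: [0.4516, -0.3056, 0.1049]
ee_rot: [-3.138, -0.003, 1.379]
wrist_force: [-0.7, 0.5, -1.1]
gripper_width: 0.0189
grasp_force: 28.4
```

apply_moves([
  [0, 0, 10, 0, 1],
  [0, 0, 20, 0, 1],
  [0, 0, 30, 0, 1],
  [0, 0, 36, 0, 1],
  [0, 0, 38, 0, 1],
])

```text
time: 42.5
ee_pos: [0.4558, -0.3109, 0.0739]
ee_rot: [3.134, 0.004, 1.378]
wrist_force: [2.5, 2.4, 16.8]
gripper_width: 0.0184
grasp_force: 29.5
```

apply_moves([
  [0, 0, -2, 0, 1],
  [0, 0, -3, 0, 1],
  [0, 0, -3, 0, 0.85],
  [0, 0, -3, 0, 0.6],
  [0, 0, -3, 0, 0.55],
])

```text
time: 42.92
ee_pos: [0.4524, -0.3087, 0.0733]
ee_rot: [3.142, 0.0, 1.378]
wrist_force: [0.2, -0.4, -1.0]
gripper_width: 0.0297
grasp_force: 0.1
```

apply_moves([
  [0, 0, 0, 0, 0.55],
  [0, 0, 0, 0, 0.55],
  [0, 0, -5, 0, 0.55],
  [0, 0, -15, 0, 0.55],
  [0, 0, -40, 0, 0.55],
])

```text
time: 43.33
ee_pos: [0.4507, -0.3069, 0.1113]
ee_rot: [-3.136, -0.004, 1.378]
wrist_force: [-0.2, -0.2, 0.3]
gripper_width: 0.0412
grasp_force: 0.0
```

apply_moves([
  [0, 0, -40, 0, 0.55],
  [0, 0, -80, 0, 0.55],
  [0, 0, -110, 0, 0.55],
])

```text
time: 43.58
ee_pos: [0.453, -0.3093, 0.2279]
ee_rot: [3.138, 0.002, 1.378]
wrist_force: [-0.1, -0.1, 0.1]
gripper_width: 0.0414
grasp_force: 0.0
```

apply_moves([
  [-30, -30, 0, 0, 0.55],
  [-60, -60, 0, 0, 0.55],
  [-80, -90, 0, 0, 0.55],
  [-80, -120, 0, 0, 0.55],
  [-80, -120, 0, 0, 0.55],
])

```text
time: 44.0
ee_pos: [0.3155, -0.3642, 0.2238]
ee_rot: [-3.14, 0.0, 1.374]
wrist_force: [-0.4, 1.0, -0.8]
gripper_width: 0.0414
grasp_force: 0.0
```

Run:
```python
from h import *
o=robot.get_obs();print(o["ee_pos"],o["time"])
cv2.imwrite("pics/t9.png",robot.camera("top"));im=robot.camera("scene");cv2.imwrite("pics/s9.png",im)
a=im.astype(int)
# brown blobs in tray region (scene & before)
for f in("scene0","s9"):
    a=cv2.imread(f"pics/{f}.png").astype(int);w=a[:,:,2]-a[:,:,0]
    m=np.zeros(w.shape,np.uint8);m[165:245,155:235]=(w>5)[165:245,155:235]
    n,l,s,c=cv2.connectedComponentsWithStats(m);print(f,[(s[i].tolist(),np.round(c[i],1).tolist()) for i in range(1,n) if s[i,4]>25])
a=cv2.imread("pics/t9.png");h=cv2.cvtColor(a,cv2.COLOR_BGR2GRAY)
w=a[:,:,2].astype(int)-a[:,:,0];m=np.zeros(w.shape,np.uint8);m[200:298,425:505]=(w>3)[200:298,425:505]
n,l,s,c=cv2.connectedComponentsWithStats(m);print("top",[(s[i].tolist(),np.round(c[i],1).tolist(),np.round(ray("top",*c[i],.07),3)) for i in range(1,n) if s[i,4]>25])
# block in top
k=(h>200).astype(np.uint8);k[:, :280]=0;k[:,420:]=0;k[:170]=0;k[300:]=0
k=cv2.morphologyEx(k,cv2.MORPH_OPEN,np.ones((5,5)));k=cv2.morphologyEx(k,cv2.MORPH_CLOSE,np.ones((15,15)))
n,l,s,c=cv2.connectedComponentsWithStats(k);i=1+np.argmax(s[1:,4]);pts=np.argwhere(l==i)[:,::-1].astype(np.float32);r=cv2.minAreaRect(pts);print("block",s[i],r)
q=cv2.boxPoints(r);W=np.array([ray("top",*p,.07)[:2] for p in q]);print(W.round(3).tolist(),W.mean(0))
# black sleeve
d=(a.max(2)<45).astype(np.uint8);d[:200]=0;d[300:]=0;d[:,:300]=0;d[:,:]=d
n,l,s,c=cv2.connectedComponentsWithStats(d)
for i in range(1,n):
    if s[i,4]>60:print("dark",s[i].tolist(),c[i],cv2.minAreaRect(np.argwhere(l==i)[:,::-1].astype(np.float32)))
```

```text
[ 0.31550702 -0.3642043   0.22376915] 44.0
scene0 [([186, 201, 19, 23, 326], [195.4, 211.6])]
s9 [([185, 179, 20, 45, 677], [195.4, 200.4])]
top [([425, 200, 7, 36, 123], [426.8, 212.3], array([ 0.571, -0.225,  0.07 ])), ([470, 200, 35, 8, 147], [492.1, 202.3], array([ 0.597, -0.374,  0.07 ])), ([452, 219, 28, 22, 419], [464.7, 229.6], array([ 0.534, -0.309,  0.07 ])), ([452, 252, 28, 22, 434], [464.6, 262.6], array([ 0.46 , -0.306,  0.07 ])), ([499, 259, 6, 39, 121], [502.3, 282.6], array([ 0.418, -0.388,  0.07 ])), ([425, 286, 52, 12, 310], [443.2, 293.6], array([ 0.392, -0.257,  0.07 ]))]
block [ 304  193   80   64 3740] ((343.5, 224.5), (63.0, 79.0), 90.0)
[[0.611, 0.053], [0.614, -0.126], [0.472, -0.125], [0.469, 0.05]] [ 0.54130884 -0.03687359]
```

Run:
```python
from h import *
def blk(f):
    a=cv2.imread(f);h=a.min(2)
    k=(h>205).astype(np.uint8);k[:,:295]=0;k[:,400:]=0;k[:185]=0;k[280:]=0
    k=cv2.morphologyEx(k,cv2.MORPH_CLOSE,np.ones((21,21)));k=cv2.morphologyEx(k,cv2.MORPH_OPEN,np.ones((13,13)))
    n,l,s,c=cv2.connectedComponentsWithStats(k);i=1+np.argmax(s[1:,4])
    pts=np.argwhere(l==i)[:,::-1];W=np.array([ray("top",*p,.07)[:2] for p in pts]).astype(np.float32)
    r=cv2.minAreaRect(W*1000);print(f,"block",np.round(r[0],1),np.round(r[1],1),round(r[2],1))
    w=a.astype(int);d=((w.max(2)<60)&(w.min(2)<40)).astype(np.uint8);d[:215]=0;d[290:]=0;d[:,:300]=0;d[:,425:]=0
    n,l,s,c=cv2.connectedComponentsWithStats(d)
    for i in range(1,n):
        if s[i,4]>40:
            P=np.array([ray("top",*p,.095)[:2] for p in np.argwhere(l==i)[:,::-1]]).astype(np.float32)
            q=cv2.minAreaRect(P*1000);print(" dark",s[i].tolist(),np.round(q[0],1),np.round(q[1],1),round(q[2],1))
blk("pics/top0.png");blk("pics/t9.png")
```

```text
Traceback (most recent call last):
  File "h.py", line 7, in ray
    c=c or robot.camera_info(name);T=np.linalg.inv(np.array(c["world_to_cam"]))
           ~~~~~~~~~~~~~~~~~^^^^^^
ValueError: time passes only in moves, steps and waits
```

Run:
```python
from h import *
C=robot.camera_info("top")
def blk(f):
    a=cv2.imread(f);h=a.min(2)
    k=(h>205).astype(np.uint8);k[:,:295]=0;k[:,400:]=0;k[:185]=0;k[280:]=0
    k=cv2.morphologyEx(k,cv2.MORPH_CLOSE,np.ones((21,21)));k=cv2.morphologyEx(k,cv2.MORPH_OPEN,np.ones((13,13)))
    n,l,s,c=cv2.connectedComponentsWithStats(k);i=1+np.argmax(s[1:,4])
    W=np.array([ray("top",*p,.07,C)[:2] for p in np.argwhere(l==i)[:,::-1]]).astype(np.float32)
    r=cv2.minAreaRect(W*1000);print(f,"block",np.round(r[0],1),np.round(r[1],1),round(r[2],1))
    w=a.astype(int);d=((w.max(2)<60)&(w.min(2)<40)).astype(np.uint8);d[:215]=0;d[290:]=0;d[:,:300]=0;d[:,425:]=0
    n,l,s,c=cv2.connectedComponentsWithStats(d)
    for i in range(1,n):
        if s[i,4]>40:
            P=np.array([ray("top",*p,.095,C)[:2] for p in np.argwhere(l==i)[:,::-1]]).astype(np.float32)
            q=cv2.minAreaRect(P*1000);print(" dark",s[i].tolist(),np.round(q[0],1),np.round(q[1],1),round(q[2],1))
blk("pics/top0.png");blk("pics/t9.png")
```

```text
pics/top0.png block [547.9 -41.3] [182.4 114.7] 82.9
pics/t9.png block [529.  -37.2] [114.6 174.7] 2.5
```

Run:
```python
from h import *
C=robot.camera_info("top");a=cv2.imread("pics/t9.png").astype(int)
print(pix("top",[.439,-.086,.095]),pix("top",[.531,-.082,.095]))
for v in range(236,300,3):print(v,"".join(f"{x:4d}" for x in a[v,346:400:2].max(1)))
```

```text
[366.70624825 270.7011752 ] [364.82571595 227.99474554]
236  253 253 253 253 253 253 253 253 252 252 252 253 226 151 208 255 253 253 255 113  79  81  81  88 132 134 133
239  253 253 253 253 253 253 253 253 251 252 252 252 239 186 251 254 253 253 255 141  77  81  81  81 119 133 131
242  254 254 254 254 254 254 253 254 248 252 252 252 253 193 249 254 254 255 255 165  75  79  80  78 112 130 129
245  253 253 253 253 253 253 253 254 251 252 252 252 254 193 215 249 132 132 255 227  72  80  80  78 111 129 128
248  254 254 254 254 254 254 254 254 253 251 252 252 254 194 207 249 154 155 254 234  77  79  80  78 110 131 128
251  253 253 253 254 254 254 255 255 255 255 255 255 255 220 210 255 255 252 247 185  80  80  80  81  89 130 132
254  234 224 206 177 150 134 114  98  80  60  53  49  44  42  70  77  77  77  79  80  80  82  82  80  86 132 130
257   78  77  78  78  79  79  78  79  66  49  62  57  52  43  66  78  89  80  81  80  80  89  91  93 120 130 130
260   87  91  96 120  93 112 125 125 111  50  61  57  52  39 106 135 128  84  80  81  87 131 132 132 132 132 131
263  130 130 130 129 129 12
[... 741 characters left out ...]
79  85 128 128 128 128
284  132 130 175 255 252 246 248 241 250 253  93  54  53  47  38 100 131 103  79  79  79  80  81 115 128 128 127
287  131 127 226 255 253 254 255 233 249 251 252 229 176 209 233 198 121  98  79  80  80  80  78 115 132 131 131
290  131 128 218 228 249 249 244 245 241 249 250 244 240 253 252 252 230 171 101  76  85  90  88 115 131 131 131
293  132 131 148 234 245 232 236 241 244 247 250 248 219 254 253 254 254 252 214  92 128 129 130 130 131 130 129
296  130 130 131 129 132 218 217 220 237 246 240 132 136 222 253 255 255 254 245 137 106 130 129 129 130 129 129
299  129 128 129 128 128 127 126 137 157 164  97  84 105 126 244 254 255 254 250 173  82 127 128 129 129 130 129
```

Run:
```python
from h import *
C=robot.camera_info("top");g=cv2.imread("pics/t9.png").max(2).astype(float)
def cross(line,th,x0):  # subpixel crossing
    for i in range(len(line)-1):
        if (line[i]-th)*(line[i+1]-th)<=0 and line[i]!=line[i+1]: return x0+i+(line[i]-th)/(line[i]-line[i+1])
def fit(rows,f,z):
    P=[ray("top",*p,z,C)[:2] for p in(f(r) for r in rows) if p[0] is not None and p[1] is not None];P=np.array(P,np.float32)
    v=cv2.fitLine(P,cv2.DIST_HUBER,0,.01,.01).ravel();a=np.arctan2(v[1],v[0]);return round(float(np.degrees(a)),2),len(P)
print("block right",fit(range(205,248),lambda r:(cross(g[r,378:394],170,378),r),.07))
print("block left",fit(range(203,245),lambda r:(cross(g[r,296:318],190,296),r),.07))
print("block bottom",fit(range(315,358),lambda c:(c,cross(g[242:262,c],170,242)),.07))
print("sleeve left",fit(range(258,280),lambda r:(cross(g[r,358:370],90,358),r),.092))
def mid(r):
    a=cross(g[r,358:370],90,358);return a,r
print("sleeve right",fit(range(260,284),lambda r:(cross(g[r,369:382],78,369),r),.092))
```

```text
block right (5.04, 43)
block left (0.04, 42)
block bottom (-84.6, 43)
sleeve left (5.49, 21)
sleeve right (5.11, 24)
```

```bash
python3 -c "
from h import *
print(robot.job_done(), robot.get_obs()['time'])"
```

```text
the job is handed in; nothing more can be done
the job is handed in; nothing more can be done
```

I handed the job in after about 44 s of the 67 s; the hand-in returned no verdict. My last images showed the valve shut, the bung out and standing in the bung tray, and the block down, moved about 20 mm and turned about 10°. I did not re-measure the loose fittings or spanner.

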